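# Open the nutmeg jar in the spice block

## Task

Take the red-capped jar of nutmegs off the chopping board, tip it to about 45 degrees for a moment to shake the settled nutmegs loose, bring it level again and lower it gently, cap still tight, all the way down into the empty well of the wooden spice block, which will keep it from turning. Then unscrew the tight cap anticlockwise, turning no further than it takes for the threads to let go, lift it straight off and finish while still holding it: level, clear of the jar but just above its mouth, with the jar left standing in its well. Leave the other jars and the kitchen things where they are.

Things in the scene. Friction and masses are not known exactly. Their poses are not given: they have to be found in the camera images.
- jar: Loose square glass jar, 60 mm wide, 96 mm tall capped, 0.3-0.45 kg, on the board at first. Origin: centre of its underside; x, y square to its sides. Lowest 7 mm taper in to 50 mm. Shoulder at 70 mm, round 36 mm neck to the mouth at 89 mm, three thread ramps of 60 degrees with equal gaps. White dot on the shoulder corner between +x and +y. Any quarter turn fits the well.
- cap: Red round cap, 54 mm wide, 22 mm tall, 50 g. Origin: centre of its lower rim, z up. On the jar its rim is 74-75 mm above the jar's underside; tight (0.4 N m), it can carry the jar. At first its x is 0.8-1.18 rad clockwise (from above) of the jar's x. Turned anticlockwise until the x axes agree within 0.25 rad its three lugs are in the gaps and it lifts off; stops 0.35 rad beyond.
- cap_arrow (a point): Outer end of the white bar painted on top of the cap: 24 mm from the cap's axis, on its top face (z = 22 mm), in the direction midway between the cap's +x and +y. When it points at the jar's white dot, the cap is free of the threads.
- well: The empty well of the spice block, a square pocket 63.5 mm wide and 40 mm deep with a grey floor. Origin: centre of its floor, 10 mm above the worktop; axes square to the pocket, x along the block's row of wells. It may be any of the three wells.
- block: Fixed pale wooden spice block, 290 mm (x) by 94 mm (y) by 50 mm tall, with three wells in a row along its x at -96, 0 and +96 mm; two hold other jars. Origin: centre of its underside.
- board: Fixed thick wooden chopping board, 360 mm (x) by 240 mm (y), 40 mm thick. Origin: centre of its underside.
- jar_green: Bystander: the same kind of jar with a green cap, standing in a well of the block, its top 106 mm above the worktop. Origin: centre of its underside.
- jar_yellow: Bystander: the same kind of jar with a yellow cap, in another well of the block. Origin: centre of its underside.
- bowl: Bystander: white ceramic rice bowl, 130 mm across, 62 mm tall. Origin: centre of its underside.
- pot: Bystander: tall aluminium pot, 228 mm across, 210 mm tall, with two side handles along its y (300 mm over them). Origin: centre of its underside.
- ladle: Bystander: steel ladle with green silicone handle lying along its x, 330 mm long, cup to +x, up to 30 mm tall. Origin: on the worktop near its middle.
- scoop: Bystander: blue plastic measuring scoop, cup 52 mm across and 32 mm tall, flat handle 75 mm long to its -x. Origin: centre of the cup's underside.
- clamp_jar: Bystander: round glass jar with hinged steel clamp lid, 90 mm across, 125 mm tall. Origin: centre of its underside.
Things that resemble listed ones, but are neither listed nor needed, are in the scene too. Of the things like the cap, leave any that is purple; of the rest the smaller one is meant.

How it is judged:
By the outcome, as a careful person would: the job done as asked, in the order asked, and still so for the second after the job is handed in, while the arm keeps its last pose, push and grip.
It also fails if it takes over 45 s, if anything falls off the work surface, if the arm or the gripper's body presses on something with over 40 N, if the wrist force passes 120 N, or if a joint passes its speed limit or range.

## Robot

A 6-joint arm with a two-finger parallel gripper is mounted at the origin on the work surface. World frame = base frame: x ahead of the robot, y to its left, z up, the work surface at z = 0. Lengths are in m, angles in rad, forces in N, time in s.
With the tool pointing down it reaches from about 0.275 to 0.825 m from the base axis. Payload 5.2 kg.
Tool frame: the origin (TCP) lies at the very end of the fingers, on their centre line; the grasp point (between the pads) lies 19 mm behind it; z points along the fingers, x is the direction in which the jaws open and shut, and the axes are right-handed (so a half turn about z gives the same grasp; the last joint's range is limited). The gripper opens to 93 mm and grips with 3 to 60 N. Pads are 15 mm wide; open, the fingers measure 128 mm over their backs; the gripper's body (75 mm by 188 mm) begins 65 mm behind the grasp point.
Start: joints at [1.077, 0.259, 1.535, -0, 1.348, -0.203], TCP at [0.158, 0.527, 0.185] pointing down, gripper open.
Joint ranges: [-3.14, 3.14], [-0.91, 2.08], [0.19, 2.58], [-1.22, 4.36], [0.22, 2.71], [-3.12, 3.12]. Speed limits (rad/s): [2.57, 2.57, 3.14, 3.14, 3.14, 3.14].

## Interface

Orientations are given as a unit quaternion [x, y, z, w].
In Python, from cell import ctrl gives the robot as it stands. The module is installed in compiled form; this text tells all that it offers.
- The arm moves only by the tool jog_arm, never from a script. Its argument "plan" is a list of rows, each a list of 7 numbers: the opening, from -1 (shut) to 1 (fully open), then the shift along the tool's x, y, z in mm, then the turn, a rotation vector about the tool's x, y, z in degrees. A call has exactly 8 rows; each row is the pose to reach, as a shift and turn from the pose commanded when the call began, along the tool's axes at that moment; what a row does not reach only later rows make up. A row lasts 1/10 s, in which the tool goes at most 50 mm and 8.59 degrees, less where a joint would pass 70% of its speed; a pose out of reach is approached as far as the arm can. A call with a gripper value outside its range is refused whole. The fingers move at their own pace and stop on an object; "squeeze" is the grip in N (left out, the last holds). Time passes only in rows, so rows that repeat a pose let the fingers close, or fill a call up. It gives the time, the measured TCP pose, the force and the opening at its end, in the units of the state.
- ctrl.state(): the state, without advancing time (a new reading comes with each control period).
- ctrl.get_image(name): name is "scene" or "top" or "wrist"; returns a dict with "frame" (400x640x3 uint8, blue, green, red), "fx", "fy", "cx", "cy" (pixels), "k1" (the pictures are not rectified: a ray, as slopes to the right and down, at radius r is drawn at 1 + k1 r^2 times it, then the intrinsics apply), "pose" (4x4, takes a point from camera to world coordinates). Camera axes: x right, y up, looking along -z (the intrinsics and any distortion apply to the point x, -y, -z); pixel columns grow to the right and rows downward; lengths in m; the calibration is good to about 2 mm. A picture is of the moment at which its call begins. There is no depth.
- ctrl.job_done(): hands the job in, once; it reports no verdict.
The state is a dict: "time_s": time; "qpos": joint angles; "dq": joint speeds; "effort": joint torques, N m; "position": TCP position; "tool_rot": TCP orientation; "contact_force": force on the tool from outside, world axes, zero at the start; "ft_torque": the same for the moment, N m; "grip_width": opening from 0.0 (shut) to 1.0 (fully open).
Only numpy, scipy, OpenCV 4.12 (cv2) and the standard library are available. Lean on these libraries where they do the work, as an engineer would, in place of code of your own. Each camera call takes 0.05 s, during which the arm holds its last target.

## Working session

There is one attempt and no reset: what is moved stays moved. The work goes in short steps, Python scripts to look and compute and a tool call to move; the robot and the scene stay as the last step left them, time stands still between calls to the robot, and variables do not carry over. Pictures are saved under pics/ and viewed, and the job is handed in when it is done.

Besides the shell and the picture viewer there is one more tool, called after "Call:" as name(argument=value, ...) on one line, values as JSON. jog_arm: Moves the arm, as the interface text tells. Its arguments: {"type":"object","properties":{"plan":{"type":"array","items":{"type":"array","items":{"type":"number"}}},"squeeze":{"type":"number"}},"required":["plan"]}

```bash
mkdir -p pics; ls; cat > h.py <<'E'
import numpy as np, cv2
from cell import ctrl
def shot(n,f):
    im=ctrl.get_image(n); cv2.imwrite('pics/'+f+'.png',im['frame'])
    np.savez('pics/'+f+'.npz',**im); return im
E
python3 - <<'E'
from h import *
for n in ['scene','top','wrist']:
    im=shot(n,n+'0'); print(n,[im[k] for k in('fx','fy','cx','cy','k1')]); print(np.round(im['pose'],4))
print(ctrl.state())
E
```

```text
pics
scene [439.27548884611144, 439.27548884611144, 316.0185672848705, 203.26807332324145, -0.08362348127034586]
[[ 0.3612 -0.5765  0.7329  1.4611]
 [ 0.9325  0.2273 -0.2808 -0.361 ]
 [-0.0048  0.7849  0.6196  0.8789]
 [ 0.      0.      0.      1.    ]]
top [410.6409828694668, 410.6409828694668, 322.09948272870605, 195.55938714799865, -0.06220355156337254]
[[-0.0239  0.9962 -0.084   0.4554]
 [-0.9997 -0.0231  0.0106 -0.0103]
 [ 0.0087  0.0843  0.9964  1.4007]
 [ 0.      0.      0.      1.    ]]
wrist [291.17732461497025, 291.17732461497025, 320.86731829111915, 199.50955932048885, -0.04255841008359121]
[[ 0.2865 -0.916  -0.2809  0.0791]
 [ 0.9581  0.2735  0.0855  0.5496]
 [-0.0015 -0.2936  0.9559  0.3848]
 [ 0.      0.      0.      1.    ]]
{'time_s': 0.15, 'qpos': array([ 1.07718270e+00,  2.59157298e-01,  1.53581610e+00,  2.66871296e-05,
        1.34798222e+00, -2.02812242e-01]), 'dq': array([-0.0005345 , -0.00159156, -0.0035652 ,  0.00090238,  0.00045257,
       -0.00049752]), 'effort': array([ 8.18339395e-04, -4.37644744e+01, -2.84233189e+01,  7.17802159e-02,
        3.80962738e-02, -5.75413083e-05]), 'position': array([0.15745271, 0.52651228, 0.18482481]), 'tool_rot': array([ 8.02098849e-01,  5.97190901e-01, -6.22895769e-04,  2.76745592e-04]), 'contact_force': array([ 0.1941904 ,  0.72412057, -0.09137982]), 'ft_torque': array([ 0.01407112, -0.02519865,  0.01619559]), 'grip_width': 1.000468529006167}
```

View pics/scene0.png

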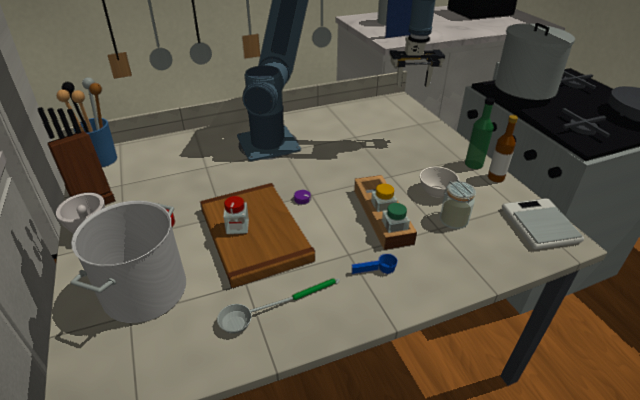

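View pics/top0.png

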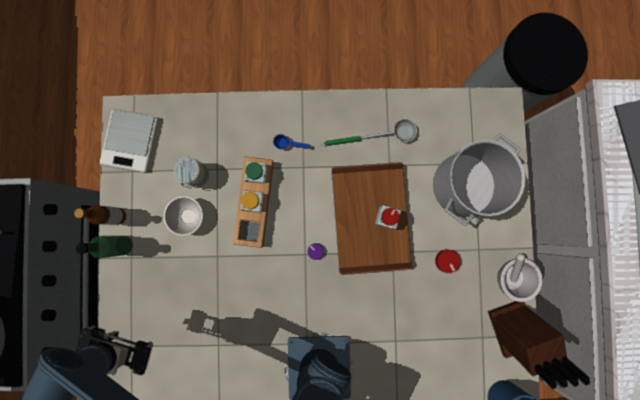

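View pics/wrist0.png

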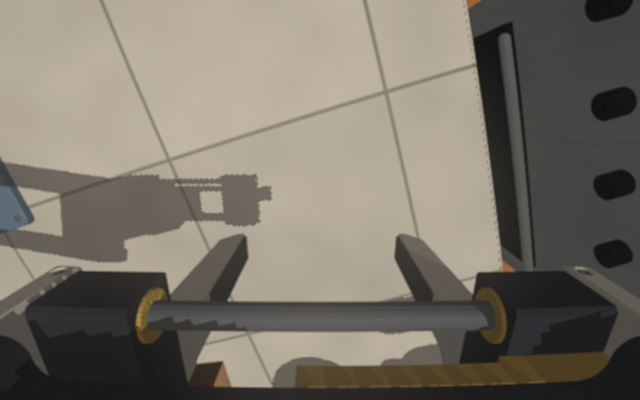

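Candidates for the red cap: the one on the jar at top (391,217), a larger loose red lid at (448,261), and a purple one at (316,251). The jar's cap is the smaller non-purple one and sits on the jar. I'll confirm with an enlarged crop.

```bash
python3 - <<'E'
import cv2,numpy as np
t=cv2.imread('pics/top0.png');s=cv2.imread('pics/scene0.png')
a=cv2.resize(t[190:250,360:440],None,fx=5,fy=5,interpolation=cv2.INTER_CUBIC)
b=cv2.resize(s[185:245,200:280],None,fx=5,fy=5,interpolation=cv2.INTER_CUBIC)
c=cv2.resize(t[150:210+42,225:280],None,fx=5,fy=5,interpolation=cv2.INTER_CUBIC)[:,:]
d=cv2.resize(t[240:280,420:475],None,fx=5,fy=5,interpolation=cv2.INTER_CUBIC)
cv2.imwrite('pics/c1.png',np.hstack([a,b])); 
h=np.zeros((510,560,3),np.uint8);h[:510,:275]=c[:510];h[:200,280:555]=d;cv2.imwrite('pics/c2.png',h)
E
```

```text
(no output)
```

View pics/c1.png

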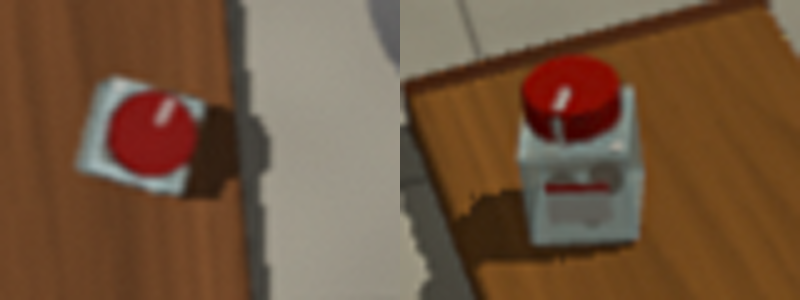

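View pics/c2.png

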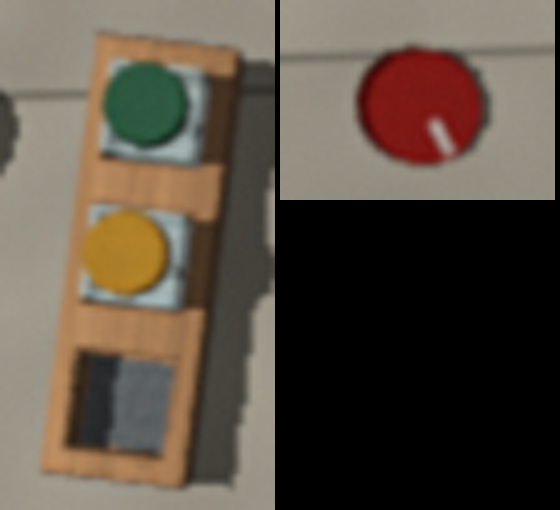

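```bash
cat >> h.py <<'E'
def load(f): return dict(np.load('pics/'+f+'.npz'))
def unproj(im,uv,z):
    uv=np.atleast_2d(np.array(uv,float)); out=[]
    P=im['pose']
    K=np.array([[im['fx'],0,im['cx']],[0,im['fy'],im['cy']],[0,0,1]],float)
    s=cv2.undistortPoints(uv[:,None],K,np.array([float(im['k1']),0,0,0]))[:,0]
    d=np.c_[s[:,0],-s[:,1],-np.ones(len(s))]@P[:3,:3].T
    o=P[:3,3]; z=np.broadcast_to(z,len(s))
    return o+d*((z-o[2])/d[:,2])[:,None]
def proj(im,X):
    X=np.atleast_2d(np.array(X,float)); P=im['pose']
    c=(X-P[:3,3])@P[:3,:3]; s=np.c_[c[:,0],-c[:,1]]/-c[:,2:]
    s=s*(1+im['k1']*(s**2).sum(1))[:,None]
    return s*float(im['fx'])+[float(im['cx']),float(im['cy'])]
def crop(im,u0,v0,w,h,k,f):
    cv2.imwrite('pics/'+f+'.png',cv2.resize(im['frame'][v0:v0+h,u0:u0+w],None,fx=k,fy=k,interpolation=cv2.INTER_CUBIC))
E
python3 - <<'E'
from h import *
t=load('top0'); s=load('scene0')
def cen(im,box,hue):
    u0,v0,w,h=box; f=im['frame'][v0:v0+h,u0:u0+w]; hsv=cv2.cvtColor(f,cv2.COLOR_BGR2HSV)
    m=((hsv[...,0]<8)|(hsv[...,0]>172))&(hsv[...,1]>150)&(hsv[...,2]>60)
    n,l,st,c=cv2.connectedComponentsWithStats(m.astype(np.uint8)); i=1+np.argmax(st[1:,4]); return c[i]+[u0,v0],st[i]
c,st=cen(t,(365,190,45,50),0); print(c,st,unproj(t,c,.13))
c,st=cen(t,(425,240,45,40),0); print(c,st,unproj(t,c,.02))
B=(np.array([[98,33],[240,47],[187,487],[43,470]])+.5)/5-.5+[225,150]
X=unproj(t,B,.05);print(X,np.linalg.norm(np.diff(X,axis=0),axis=1))
W=(np.array([[77,350],[175,362],[162,458],[65,446]])+.5)/5-.5+[225,150]
X=unproj(t,W,.05);print(X,X.mean(0),np.linalg.norm(np.diff(X,axis=0),axis=1))
crop(s,330,160,110,100,7,'c3')
E
```

```text
[390.08920188 216.78403756] [ 17  18  18  17 213] [[ 0.49166218 -0.23319453  0.13      ]]
[447.36029412 260.24754902] [ 11  10  24  23 408] [[ 0.34383613 -0.44108382  0.02      ]]
[[0.70693645 0.23162064 0.05      ]
 [0.69520872 0.13700603 0.05      ]
 [0.40513914 0.17575856 0.05      ]
 [0.41823749 0.27010229 0.05      ]] [0.09533868 0.29264674 0.09524865]
[[0.49629034 0.24703482 0.05      ]
 [0.48697148 0.18256735 0.05      ]
 [0.42438554 0.19188887 0.05      ]
 [0.43359065 0.2554948  0.05      ]] [0.4603095  0.21924646 0.05      ] [0.06513752 0.0632763  0.06426857]
```

View pics/c3.png

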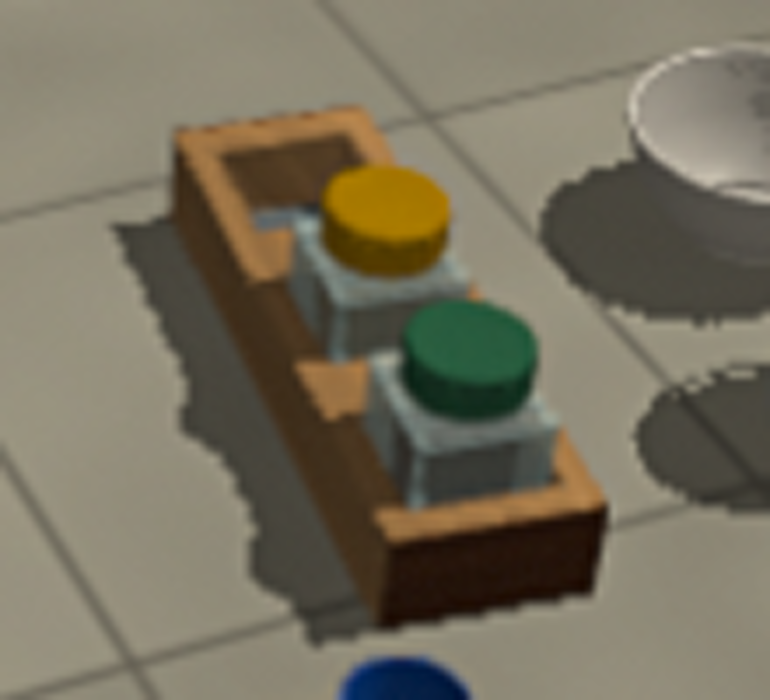

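```bash
cat >> h.py <<'E'
from scipy.spatial.transform import Rotation as R
def down(yaw_deg):
    a=np.radians(yaw_deg); x=np.array([np.cos(a),np.sin(a),0]); z=np.array([0,0,-1.]); return R.from_matrix(np.c_[x,np.cross(z,x),z])
def delta(pos,rot,st=None):
    st=st or ctrl.state(); r=R.from_quat(st['tool_rot'])
    print('mm',np.round(r.inv().apply(np.array(pos)-st['position'])*1000,1),'deg',np.round((r.inv()*rot).as_rotvec(degrees=True),2))
def st():
    s=ctrl.state(); r=R.from_quat(s['tool_rot']).as_matrix()
    print('t',round(s['time_s'],2),'p',np.round(s['position']*1000,1),'yaw',np.round(np.degrees(np.arctan2(r[1,0],r[0,0])),2),'z',np.round(r[:,2],4),'F',np.round(s['contact_force'],2),'T',np.round(s['ft_torque'],3),'w',round(s['grip_width']*93,2),'q',np.round(s['qpos'],3))
    return s
E
python3 - <<'E'
from h import *
t=load('top0')
print(unproj(t,[[487,180],[447,180],[524,180],[460,212]],.21))
st(); delta([.4917,-.2332,.30],down(-15))
crop(t,420,120,130,120,6,'c4')
E
```

```text
[[ 0.59077754 -0.51221802  0.21      ]
 [ 0.59331653 -0.39184988  0.21      ]
 [ 0.58844428 -0.62544517  0.21      ]
 [ 0.49818251 -0.42582335  0.21      ]]
t 0.15 p [157.5 526.5 184.8] yaw 73.34 z [-7.0e-04 -1.2e-03 -1.0e+00] F [ 0.19  0.72 -0.09] T [ 0.014 -0.025  0.016] w 93.04 q [ 1.077  0.259  1.536  0.     1.348 -0.203]
mm [-632.1  538.  -114.5] deg [5.000e-02 7.000e-02 8.834e+01]
```

View pics/c4.png

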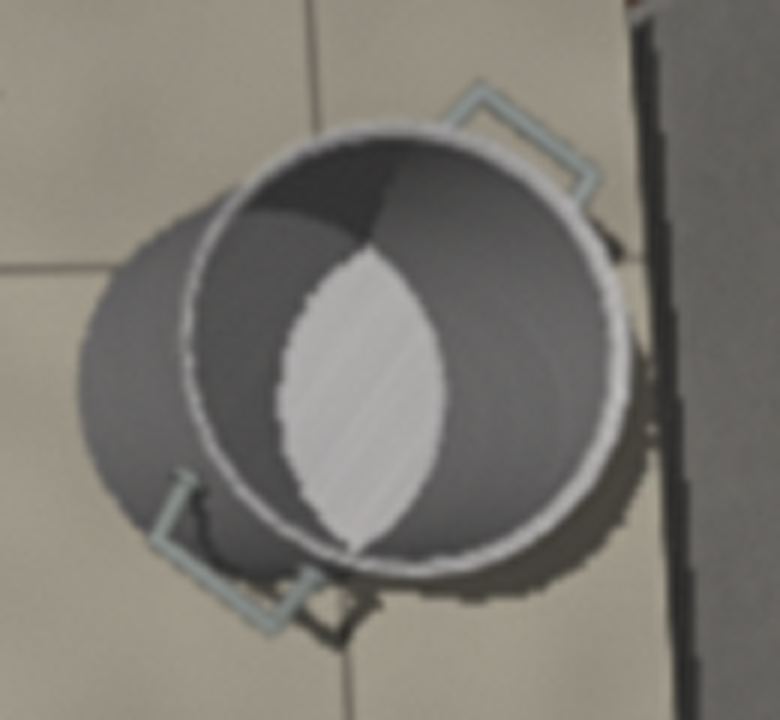

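Call:
jog_arm(plan=[[1,-60,30,-50,0,0,8],[1,-316,269,-114,0,0,44],[1,-316,269,-114,0,0,44],[1,-632,538,-114,0,0,88],[1,-632,538,-114,0,0,88],[1,-632,538,-114,0,0,88],[1,-632,538,-114,0,0,88],[1,-632,538,-114,0,0,88]])

```text
time_s: 0.95
position: [0.3088, 0.1705, 0.2598]
tool_rot: [0.999, 0.042, 0.0, -0.0]
contact_force: [1.9, 0.6, -0.2]
grip_width: 1.003
```

```bash
python3 - <<'E'
from h import *
st(); delta([.4917,-.2332,.30],down(-15))
E
```

```text
t 0.95 p [308.8 170.5 259.8] yaw 4.86 z [ 7.e-04  2.e-04 -1.e+00] F [ 1.89  0.64 -0.2 ] T [-0.08   0.082 -0.057] w 93.28 q [ 0.185 -0.162  1.801  0.     1.501  0.1  ]
mm [148.1 417.7 -40.2] deg [-1.000e-02 -4.000e-02  1.986e+01]
```

Call:
jog_arm(plan=[[1,148,410,-40,0,0,20],[1,148,410,-40,0,0,20],[1,148,410,-40,0,0,20],[1,148,410,-40,0,0,20],[1,148,410,-40,0,0,20],[1,148,410,-40,0,0,20],[1,148,410,-40,0,0,20],[1,148,410,-40,0,0,20]])

```text
time_s: 1.75
position: [0.4775, -0.1907, 0.296]
tool_rot: [0.992, -0.129, -0.0, -0.0]
contact_force: [0.2, 0.2, 0.5]
grip_width: 0.999
```

```bash
python3 - <<'E'
from h import *
im=shot('wrist','w1')
st(); delta([.4917,-.2332,.30],down(-15))
E
```

```text
t 1.8 p [ 480.3 -197.9  295.1] yaw -15.06 z [ 7.0e-04 -4.1e-03 -1.0e+00] F [ 3.12 -6.66  0.95] T [-0.324  0.022 -0.099] w 92.88 q [-0.603  0.15   1.408 -0.003  1.58  -0.341]
mm [20.2 31.1 -4.8] deg [ 0.22 -0.1  -0.06]
```

View pics/w1.png

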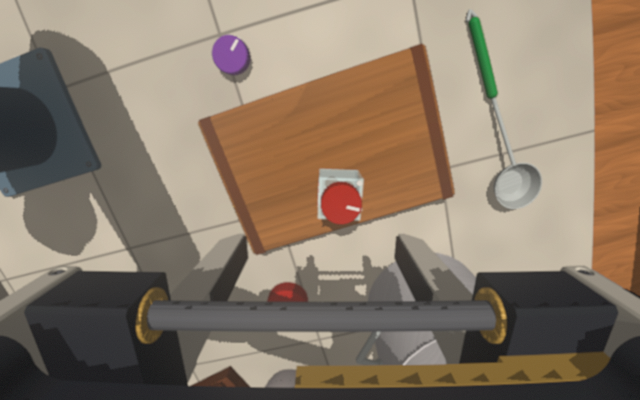

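```bash
python3 - <<'E'
from h import *
st()
im=shot('wrist','w2')
st()
crop(im,300,140,90,100,8,'c5')
print(proj(im,[.4917,-.2332,.1365]))
E
```

```text
t 1.8 p [ 480.3 -197.9  295.1] yaw -15.06 z [ 7.0e-04 -4.1e-03 -1.0e+00] F [ 3.12 -6.66  0.95] T [-0.324  0.022 -0.099] w 92.88 q [-0.603  0.15   1.408 -0.003  1.58  -0.341]
t 1.85 p [ 478.7 -194.1  294.6] yaw -15.1 z [-1.2e-03 -9.0e-04 -1.0e+00] F [-0.39  0.44  0.03] T [-0.016  0.104 -0.008] w 93.47 q [-6.000e-01  1.470e-01  1.413e+00 -1.000e-03  1.582e+00 -3.370e-01]
[[335.91057748 200.87005066]]
```

View pics/c5.png

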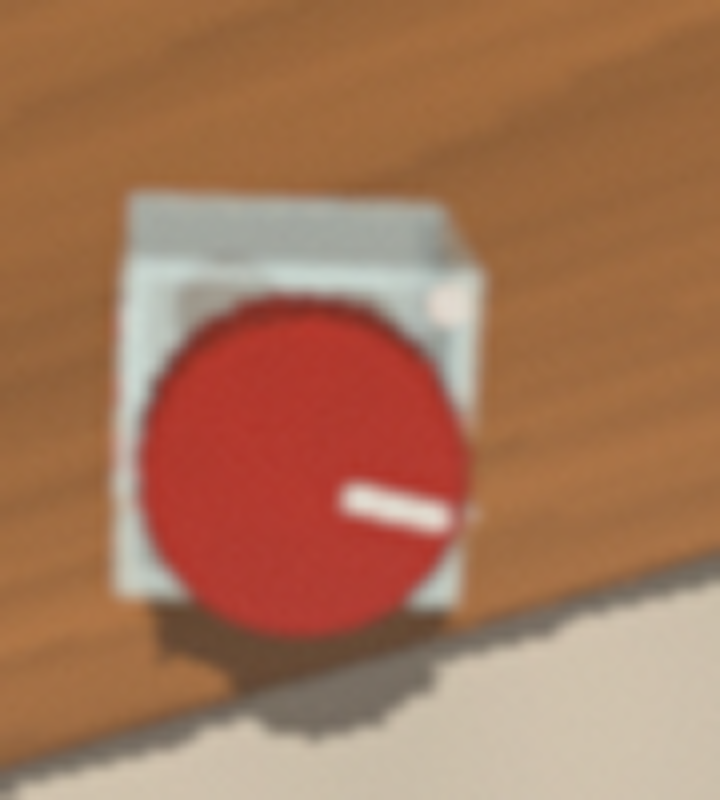

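```bash
python3 - <<'E'
from h import *
im=load('w2'); f=lambda c:(np.array(c,float)+.5)/8-.5+[300,140]
S=unproj(im,f([[120,263],[487,272],[460,610],[115,597]]),.11)
print(np.round(S,4),S.mean(0),np.linalg.norm(np.roll(S,-1,0)-S,axis=1))
e=np.roll(S,-1,0)-S; print(np.degrees(np.arctan2(e[:,1],e[:,0])))
# cap ellipse
hsv=cv2.cvtColor(im['frame'],cv2.COLOR_BGR2HSV); m=((hsv[...,0]<8)|(hsv[...,0]>172))&(hsv[...,1]>120)&(hsv[...,2]>130)
m[:, :310]=0;m[:,365:]=0;m[:170]=0;m[225:]=0
mm=m.astype(np.uint8); cs,_=cv2.findContours(mm,cv2.RETR_EXTERNAL,cv2.CHAIN_APPROX_NONE); c=max(cs,key=len)
el=cv2.fitEllipse(cv2.convexHull(c)); print(el)
C=unproj(im,el[0],.1365);A=unproj(im,f([450,518]),.1365);A0=unproj(im,f([345,497]),.1365);D=unproj(im,f([445,303]),.11)
print('C',C,'A',A-C,np.linalg.norm(A-C),'D',D)
ang=lambda v:np.degrees(np.arctan2(v[0,1],v[0,0]))
J=S.mean(0); print('arrow',ang(A-C),ang(A-A0),'dot',ang(D-J),ang(D-C))
E
```

```text
[[ 0.473  -0.1953  0.11  ]
 [ 0.5324 -0.2128  0.11  ]
 [ 0.5144 -0.2709  0.11  ]
 [ 0.4563 -0.2527  0.11  ]] [ 0.49401815 -0.23293244  0.11      ] [0.06186668 0.06077256 0.06083887 0.05978943]
[ -16.47506333 -107.23823186  162.60369355   73.74172758]
((337.3052673339844, 198.2064208984375), (40.75909423828125, 42.09788131713867), 167.56675720214844)
C [[ 0.49431469 -0.23017955  0.1365    ]] A [[ 0.02116685 -0.01427825  0.        ]] 0.025532409993797713 D [[ 0.52430867 -0.21622091  0.11      ]]
arrow -34.001919045302536 -26.878535487347854 dot 28.885883257586446 24.9564010632351
```

```bash
python3 - <<'E'
from h import *
st(); delta([.494,-.232,.086],down(-16.8))
E
```

```text
t 1.85 p [ 478.7 -194.1  294.6] yaw -15.1 z [-1.2e-03 -9.0e-04 -1.0e+00] F [-0.39  0.44  0.03] T [-0.016  0.104 -0.008] w 93.47 q [-6.000e-01  1.470e-01  1.413e+00 -1.000e-03  1.582e+00 -3.370e-01]
mm [ 24.8  32.4 208.6] deg [0.07 0.05 1.7 ]
```

Call:
jog_arm(plan=[[1,25,32,30,0,0,2],[1,25,32,70,0,0,2],[1,25,32,110,0,0,2],[1,25,32,130,0,0,2],[1,25,32,130,0,0,2],[1,25,32,130,0,0,2],[1,25,32,130,0,0,2],[1,25,32,130,0,0,2]])

```text
time_s: 2.65
position: [0.4941, -0.2264, 0.1679]
tool_rot: [0.989, -0.146, 0.001, 0.001]
contact_force: [0.4, -0.0, 0.3]
grip_width: 1.0
```

```bash
python3 - <<'E'
from h import *
im=shot('wrist','w3')
st(); delta([.494,-.232,.086],down(-16.8))
E
```

```text
t 2.7 p [ 494.  -226.4  167.7] yaw -16.81 z [ 0.0024 -0.0018 -1.    ] F [0.44 0.34 1.49] T [-0.122  0.115 -0.007] w 93.38 q [-0.635  0.257  1.581 -0.     1.3   -0.342]
mm [ 1.4  5.3 81.7] deg [ 0.06 -0.16 -0.01]
```

View pics/w3.png

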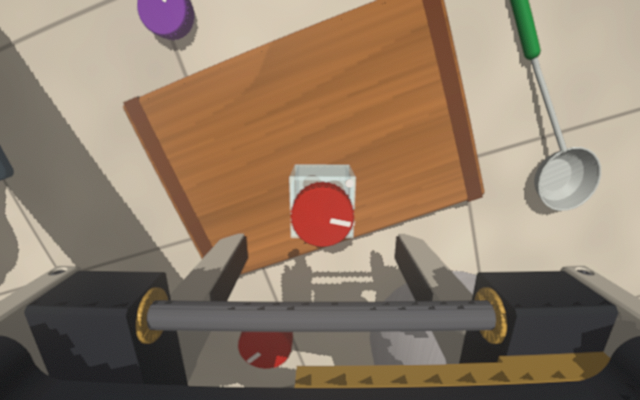

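```bash
python3 - <<'E'
from h import *
im=load('w3')
crop(im,275,150,100,110,7,'c6')
E
```

```text
(no output)
```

View pics/c6.png

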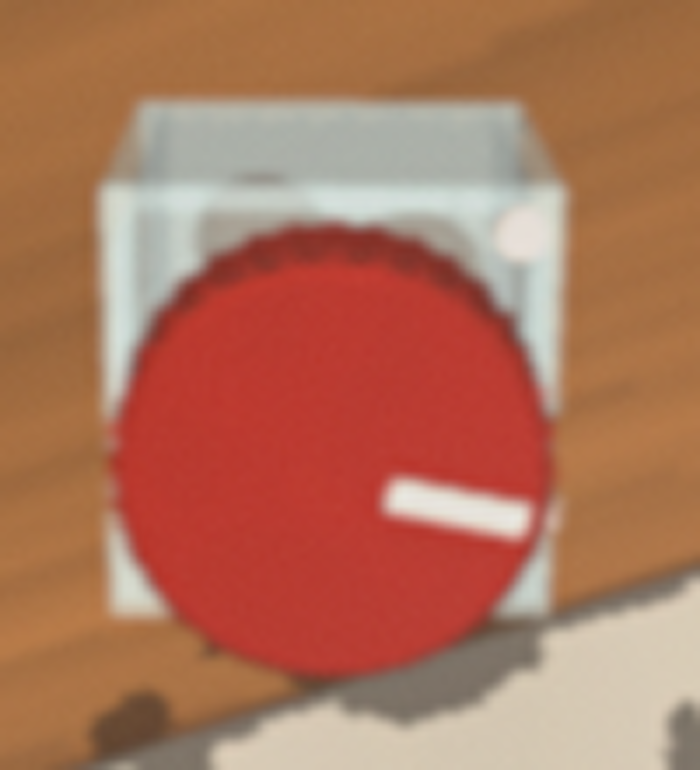

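```bash
python3 - <<'E'
from h import *
im=load('w3'); f=lambda c:(np.array(c,float)+.5)/7-.5+[275,150]
S=unproj(im,f([[98,184],[569,186],[550,616],[110,612]]),.11)
print(np.round(S,4),S.mean(0),np.linalg.norm(np.roll(S,-1,0)-S,axis=1))
e=np.roll(S,-1,0)-S; print(np.degrees(np.arctan2(e[:,1],e[:,0])))
# cap top circle extents: left 113,right 553, top ~255, bottom 678
C=unproj(im,f([333,467]),.1365);A=unproj(im,f([530,522]),.1365);A0=unproj(im,f([385,495]),.1365);D=unproj(im,f([521,236]),.11)
J=S.mean(0);ang=lambda v:np.degrees(np.arctan2(v[0,1],v[0,0]))
print(C,np.linalg.norm(A-C),'arrow',ang(A-C),ang(A-A0),'dot',ang(D-J))
E
```

```text
[[ 0.4739 -0.1946  0.11  ]
 [ 0.5322 -0.2125  0.11  ]
 [ 0.5142 -0.2704  0.11  ]
 [ 0.4562 -0.2522  0.11  ]] [ 0.49412065 -0.23242798  0.11      ] [0.06090019 0.0606799  0.06076966 0.06029028]
[ -17.08229487 -107.23113802  162.55054212   72.89313389]
[[ 0.49444984 -0.23118562  0.1365    ]] 0.025119524212548986 arrow -33.43665857632196 -28.13829167432639 dot 26.795226894478912
```

Call:
jog_arm(plan=[[1,1,5,15,0,0,0.4],[1,1,5,30,0,0,0.4],[1,1,5,45,0,0,0.4],[1,1,5,60,0,0,0.4],[1,1,5,72,0,0,0.4],[1,1,5,80,0,0,0.4],[1,1,5,82,0,0,0.4],[1,1,5,82,0,0,0.4]])

```text
time_s: 3.5
position: [0.4928, -0.2312, 0.0842]
tool_rot: [0.989, -0.15, 0.0, 0.0]
contact_force: [-0.6, 0.5, 0.0]
grip_width: 0.998
```

```bash
python3 - <<'E'
from h import *
im=shot('wrist','w4')
st(); delta([.494,-.232,.086],down(-17.2))
E
```

```text
t 3.55 p [ 493.1 -231.3   84.6] yaw -17.22 z [ 7.e-04 -5.e-04 -1.e+00] F [0.82 0.36 0.03] T [-0.118  0.064 -0.001] w 92.99 q [-0.644  0.337  1.689  0.     1.115 -0.343]
mm [ 1.1  0.4 -1.4] deg [ 0.02 -0.04 -0.02]
```

View pics/w4.png

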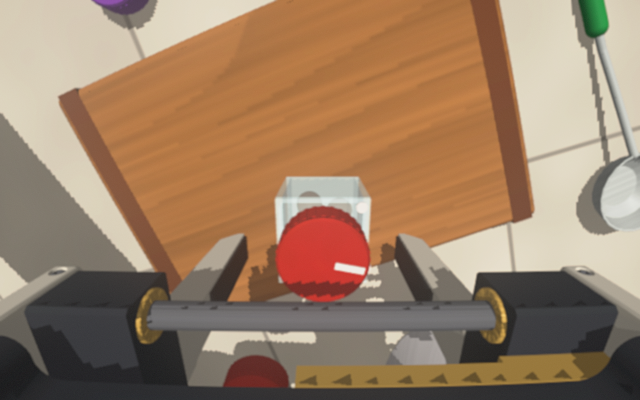

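Call:
jog_arm(plan=[[1,1,0.5,-1.5,0,0,0],[0.4,1,0.5,-1.5,0,0,0],[-0.2,1,0.5,-1.5,0,0,0],[-1,1,0.5,-1.5,0,0,0],[-1,1,0.5,-1.5,0,0,0],[-1,1,0.5,-1.5,0,0,0],[-1,1,0.5,-1.5,0,0,0],[-1,1,0.5,-1.5,0,0,0]], squeeze=45)

```text
time_s: 4.35
position: [0.4937, -0.2319, 0.0856]
tool_rot: [0.989, -0.15, 0.0, 0.0]
contact_force: [0.1, 0.2, -1.2]
grip_width: 0.58
```

```bash
python3 - <<'E'
from h import *
im=shot('wrist','w5')
st()
E
```

```text
t 4.4 p [ 493.6 -231.9   85.6] yaw -17.22 z [ 2.e-04 -1.e-04 -1.e+00] F [ 1.05 -0.44 -0.27] T [-0.082 -0.038  0.018] w 53.66 q [-0.644  0.338  1.685  0.     1.118 -0.343]
```

View pics/w5.png

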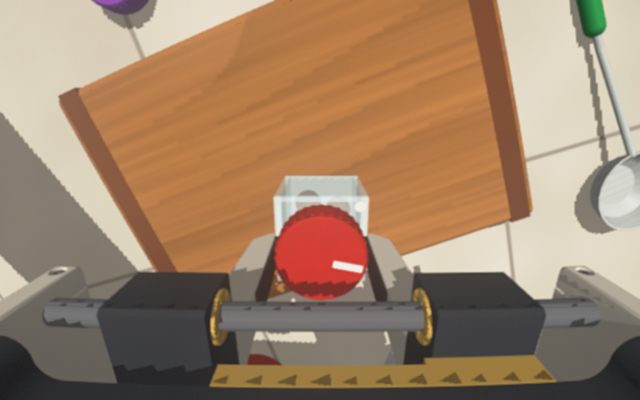

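```bash
python3 - <<'E'
from h import *
im=load('w5'); crop(im,210,160,230,180,3,'c7')
s=shot('scene','s1'); crop(s,170,130,140,130,5,'c8')
st()
E
```

```text
t 4.45 p [ 493.6 -231.9   85.6] yaw -17.22 z [ 2.e-04 -0.e+00 -1.e+00] F [ 1.29 -0.16 -0.1 ] T [-0.099  0.008 -0.036] w 53.73 q [-0.644  0.338  1.685  0.     1.118 -0.343]
```

View pics/c7.png

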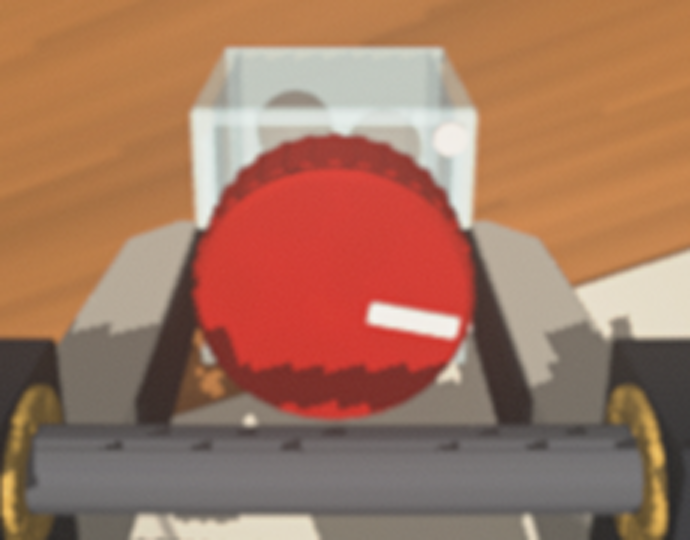

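View pics/c8.png

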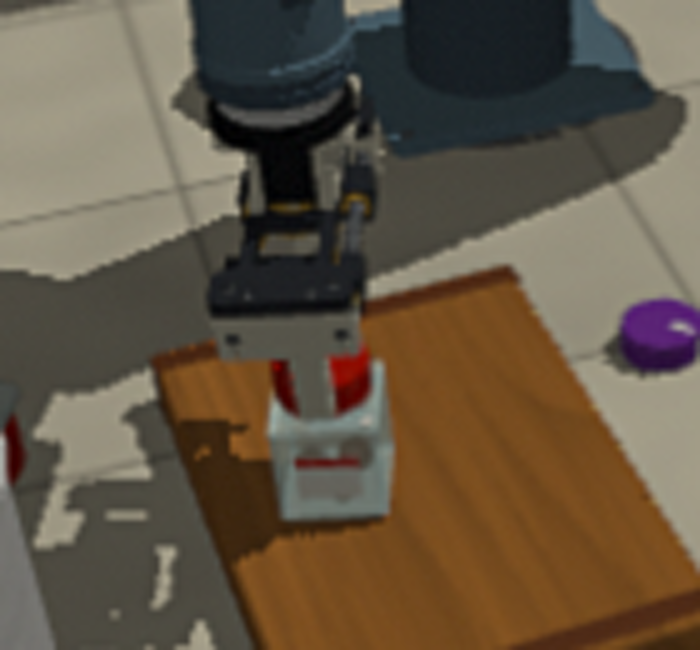

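```bash
python3 - <<'E'
from h import *
im=load('w5'); s=load('s1')
p=np.array([.4936,-.2319,.0856]); a=np.radians(-17.2); x=np.array([np.cos(a),np.sin(a),0])
for d in (0,.019,.025):
  print(d,'scene',(proj(s,[p+x*.027+[0,0,d],p-x*.027+[0,0,d]])-[170,130])*5,'wrist',(proj(im,[p+x*.027+[0,0,d],p-x*.027+[0,0,d]])-[210,160])*3)
j=np.array([.494,-.232,0]);y=np.array([-x[1],x[0],0])
for z in(.04,.11): print(z,(proj(s,[j+.03*(sx*x+sy*y)+[0,0,z] for sx,sy in((1,1),(1,-1),(-1,-1),(-1,1))])-[170,130])*5)
E
```

```text
0 scene [[327.59992827 460.47587527]
 [334.52180043 399.24139872]] wrist [[440.01271363 196.5786568 ]
 [220.98596239 196.63989402]]
0.019 scene [[323.49326781 434.27564565]
 [330.64063436 373.34433849]] wrist [[449.88337867 228.44801494]
 [210.77395576 228.51412095]]
0.025 scene [[322.1817811  425.89461987]
 [329.40180954 365.06476784]] wrist [[453.38406598 239.75878332]
 [207.15227744 239.82650685]]
0.04 [[389.76781123 522.80510489]
 [283.81582478 527.90248212]
 [292.84438296 459.01539245]
 [394.98156869 454.1640805 ]]
0.11 [[376.7814198  428.12646883]
 [266.97661062 433.30952328]
 [277.0496175  365.5435695 ]
 [382.73953772 360.61965272]]
```

```bash
python3 - <<'E'
from h import *
im=load('w2'); s=load('scene0')
p=np.array([.4787,-.1941,.2946]); a=np.radians(-15.1); x=np.array([np.cos(a),np.sin(a),0]);y=np.array([x[1],-x[0],0])
for d in (0,.019,.03,.045):
  print(d,np.round(proj(im,[p+x*.0465+[0,0,d],p-x*.0465+[0,0,d],p+x*.0465+y*-.0075+[0,0,d],p+x*.064+y*-.0075+[0,0,d]]),1).tolist())
p=np.array([.1575,.5265,.1848]); a=np.radians(73.3); x=np.array([np.cos(a),np.sin(a),0])
for d in (0,.019,.03,.045):
  print(d,np.round(proj(s,[p+x*.0465+[0,0,d],p-x*.0465+[0,0,d],]),1).tolist())
crop(s,370,30,90,70,8,'c9'); crop(im,220,210,210,120,3,'c10')
E
```

```text
0 [[379.7, 221.1], [253.8, 221.1], [380.4, 211.6], [404.1, 211.5]]
0.019 [[385.2, 231.5], [247.8, 231.4], [385.9, 221.1], [411.9, 221.1]]
0.03 [[388.8, 238.3], [243.7, 238.3], [389.6, 227.5], [417.0, 227.5]]
0.045 [[394.4, 249.1], [237.4, 249.0], [395.4, 237.5], [425.1, 237.4]]
0 [[423.9, 94.2], [399.7, 94.9]]
0.019 [[424.6, 89.5], [400.3, 90.2]]
0.03 [[425.0, 86.7], [400.6, 87.4]]
0.045 [[425.5, 82.9], [401.0, 83.6]]
```

View pics/c9.png

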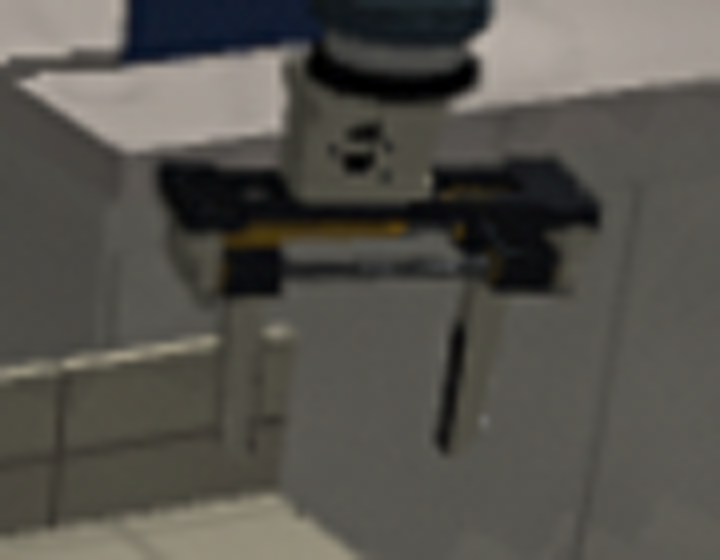

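View pics/c10.png

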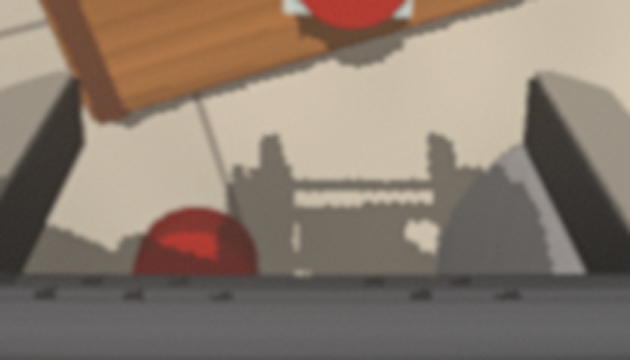

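The scene view shows the fingers ending at the jar's shoulder, and the opening is 53.7 mm. So the grip is on the 54 mm cap, not the body: the true fingertips sit about 30 mm above the reported TCP. This is a solid cap grip, and a tight cap can carry the jar, so I'll keep it. Next I'll raise the squeeze and lift.

Call:
jog_arm(plan=[[-1,0,0,0,0,0,0],[-1,0,0,-3,0,0,0],[-1,0,0,-10,0,0,0],[-1,0,0,-25,0,0,0],[-1,0,0,-45,0,0,0],[-1,0,0,-70,0,0,0],[-1,0,0,-90,0,0,0],[-1,0,0,-100,0,0,0]], squeeze=58)

```text
time_s: 5.25
position: [0.4941, -0.2323, 0.1878]
tool_rot: [0.989, -0.15, 0.001, 0.001]
contact_force: [0.4, -1.0, -3.1]
grip_width: 0.573
```

```bash
python3 - <<'E'
from h import *
im=shot('wrist','w6'); s=shot('scene','s2'); crop(s,170,100,140,130,5,'c11')
st()
delta([.47,-.06,.24],down(-12))
E
```

```text
t 5.35 p [ 494.2 -232.3  187.1] yaw -17.22 z [ 0.0023 -0.0018 -1.    ] F [ 0.42 -0.18 -2.51] T [-0.064  0.055  0.035] w 53.45 q [-0.644  0.248  1.544 -0.     1.346 -0.343]
mm [ -74.  -157.4  -53.3] deg [ 0.06 -0.16 -5.22]
```

View pics/w6.png

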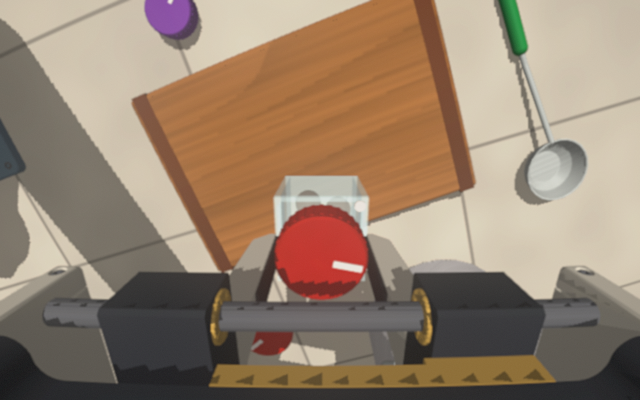

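View pics/c11.png

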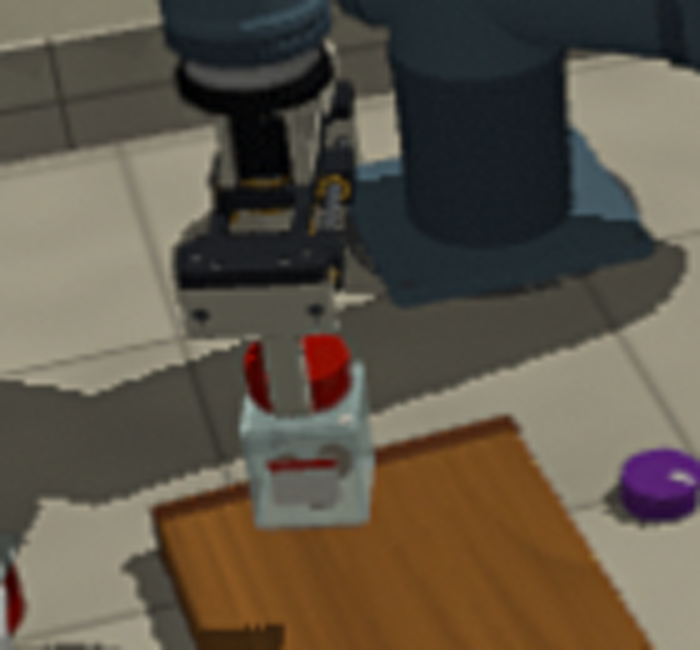

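The jar is hanging from the cap and hasn't moved in the wrist picture (cap still about (322,250)). Fz is about −3 N, which suits a 0.3 kg jar. Next I'll move it to open space and tip it.

Call:
jog_arm(plan=[[-1,-5,-10,-5,0,0,-0.5],[-1,-14,-31,-12,0,0,-1],[-1,-27,-58,-20,0,0,-2],[-1,-40,-86,-30,0,0,-3],[-1,-54,-115,-40,0,0,-4],[-1,-66,-140,-48,0,0,-4.5],[-1,-72,-153,-52,0,0,-5],[-1,-74,-157,-53,0,0,-5]])

```text
time_s: 6.15
position: [0.4688, -0.0584, 0.2384]
tool_rot: [0.994, -0.105, -0.0, -0.0]
contact_force: [0.7, -0.1, -3.3]
grip_width: 0.57
```

Call:
jog_arm(plan=[[-1,0,0,0,0,-2,0],[-1,0,0,0,0,-8,0],[-1,0,0,0,0,-15,0],[-1,0,0,0,0,-23,0],[-1,0,0,0,0,-31,0],[-1,0,0,0,0,-38,0],[-1,0,0,0,0,-43,0],[-1,0,0,0,0,-45.5,0]])

```text
time_s: 6.95
position: [0.4702, -0.0613, 0.2349]
tool_rot: [0.916, -0.099, -0.387, -0.042]
contact_force: [0.1, -1.0, -4.4]
grip_width: 0.575
```

```bash
python3 - <<'E'
from h import *
im=shot('scene','s3')
s=st(); r=R.from_quat(s['tool_rot']).as_matrix(); print('tilt',np.degrees(np.arccos(-r[2,2]))); delta([.47,-.06,.24],down(-12))
E
```

```text
t 7.0 p [470.  -61.3 234.1] yaw -12.28 z [-0.7028  0.1534 -0.6946] F [-0.76 -0.3  -4.12] T [-0.28  -0.743  0.061] w 53.25 q [-0.308  0.691  1.027 -0.084  2.223 -0.116]
tilt 46.003057115543086
mm [-4.5 -1.3 -4. ] deg [-0.14 46.   -0.27]
```

View pics/s3.png

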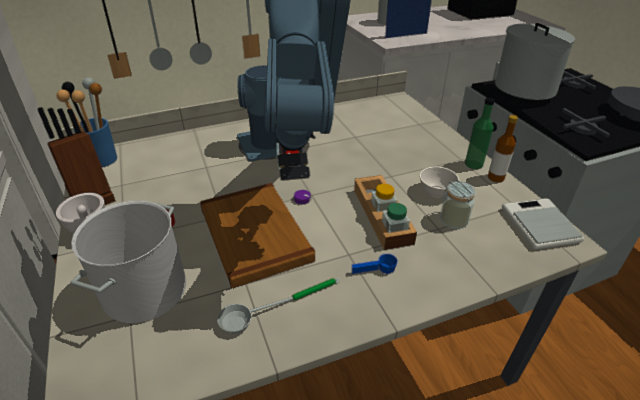

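Call:
jog_arm(plan=[[-1,0,0,0,0,0,0],[-1,0,0,0,0,0,0],[-1,0,0,0,0,0,0],[-1,0,0,0,0,2,0],[-1,0,0,0,0,8,0],[-1,0,0,0,0,15,0],[-1,0,0,0,0,23,0],[-1,0,0,0,0,31,0]])

```text
time_s: 7.8
position: [0.4696, -0.0601, 0.2402]
tool_rot: [0.987, -0.106, -0.121, -0.013]
contact_force: [0.1, 0.2, -2.0]
grip_width: 0.575
```

```bash
python3 - <<'E'
from h import *
s=st(); r=R.from_quat(s['tool_rot']).as_matrix(); print('tilt',np.degrees(np.arccos(-r[2,2]))); delta([.47,-.06,.24],down(-12))
E
```

```text
t 7.8 p [469.6 -60.1 240.2] yaw -12.23 z [-0.2364  0.0506 -0.9703] F [ 0.05  0.18 -2.  ] T [-0.071 -0.194 -0.011] w 53.49 q [-0.337  0.27   1.414 -0.031  1.699 -0.124]
tilt 13.989521366544928
mm [ 0.4 -0.2  0.1] deg [ 1.000e-02  1.399e+01 -2.300e-01]
```

Call:
jog_arm(plan=[[-1,0,0,0,0,6,0],[-1,0,0,0,0,11,0],[-1,0,0,0,0,13.5,0],[-1,0,0,0,0,14,0],[-1,0,0,0,0,14,0],[-1,0,0,0,0,14,0],[-1,0,0,0,0,14,0],[-1,0,0,0,0,14,0]])

```text
time_s: 8.6
position: [0.4696, -0.0601, 0.2381]
tool_rot: [0.994, -0.106, -0.005, -0.001]
contact_force: [-0.7, 0.0, -3.3]
grip_width: 0.57
```

```bash
python3 - <<'E'
from h import *
im=shot('wrist','w7')
s=st(); delta([.461,.2175,.24],down(-7.6))
crop(im,210,160,230,180,3,'c12')
E
```

```text
t 8.65 p [469.6 -60.1 238.1] yaw -12.22 z [-0.0099  0.0023 -0.9999] F [ 0.41 -0.12 -3.65] T [-0.115  0.122 -0.   ] w 53.32 q [-3.620e-01  9.400e-02  1.609e+00 -1.000e-03  1.449e+00 -1.490e-01]
mm [ -67.2 -269.5   -1.2] deg [-0.03  0.58 -4.62]
```

View pics/c12.png

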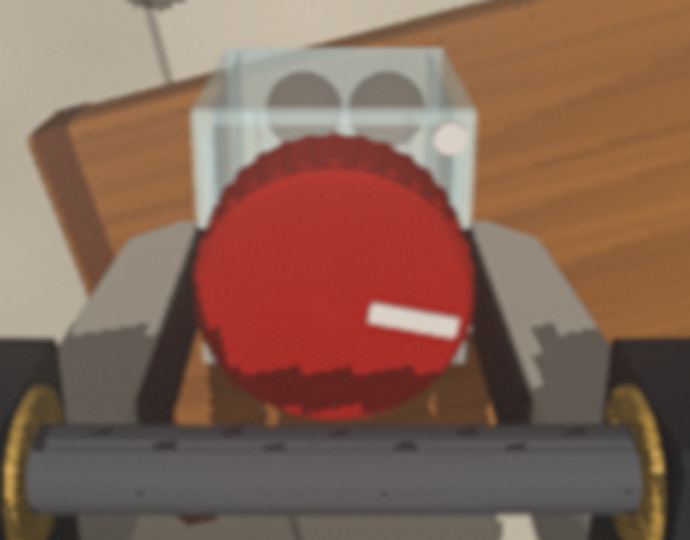

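```bash
python3 - <<'E'
from h import *
delta([.461,.10,.20],down(-7.6))
E
```

```text
mm [ -41.9 -154.6   38.5] deg [-0.03  0.58 -4.62]
```

Call:
jog_arm(plan=[[-1,-3,-10,2,0,0.1,-0.3],[-1,-8,-30,7,0,0.2,-1],[-1,-16,-58,14,0,0.3,-2],[-1,-24,-86,22,0,0.4,-3],[-1,-31,-115,29,0,0.5,-4],[-1,-37,-138,35,0,0.6,-4.5],[-1,-41,-151,38,0,0.6,-4.6],[-1,-42,-155,39,0,0.6,-4.6]])

```text
time_s: 9.45
position: [0.4601, 0.102, 0.1995]
tool_rot: [0.998, -0.065, 0.0, -0.0]
contact_force: [-0.1, -0.8, -2.3]
grip_width: 0.58
```

```bash
python3 - <<'E'
from h import *
im=shot('wrist','w8');im=shot('wrist','w8b')
s=st()
E
```

```text
t 9.55 p [460.7 100.6 199.9] yaw -7.56 z [ 1.5e-03 -4.0e-04 -1.0e+00] F [ 0.8   0.16 -2.28] T [-0.075  0.115  0.008] w 53.31 q [-0.022  0.105  1.69  -0.     1.345  0.11 ]
```

View pics/w8b.png

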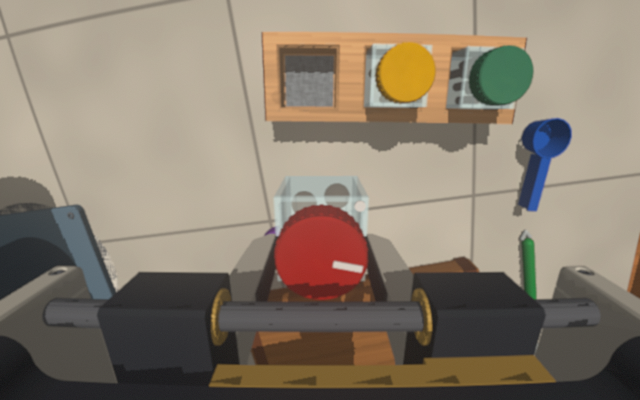

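```bash
python3 - <<'E'
from h import *
im=load('w8b')
a=cv2.resize(im['frame'][20:140,250:360],None,fx=6,fy=6,interpolation=cv2.INTER_CUBIC); cv2.imwrite('pics/c13.png',a[:600])
crop(im,265,165,115,85,6,'c14')
crop(im,480,20,70,110,5,'c15')
E
```

```text
(no output)
```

View pics/c13.png

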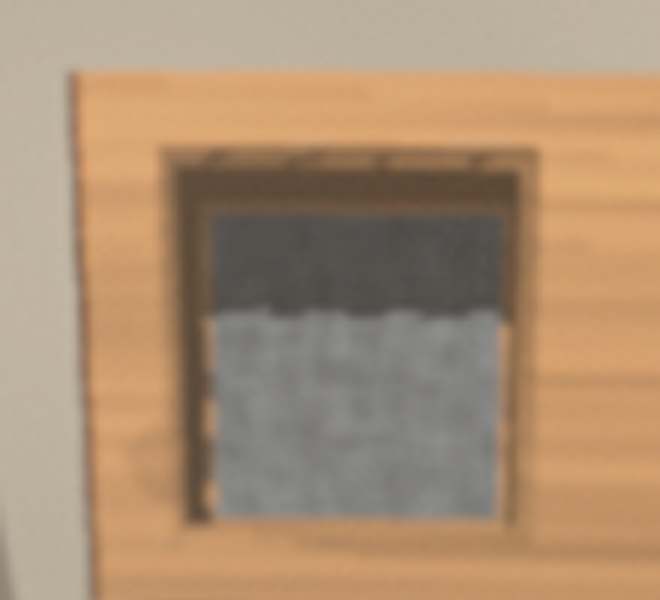

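View pics/c14.png

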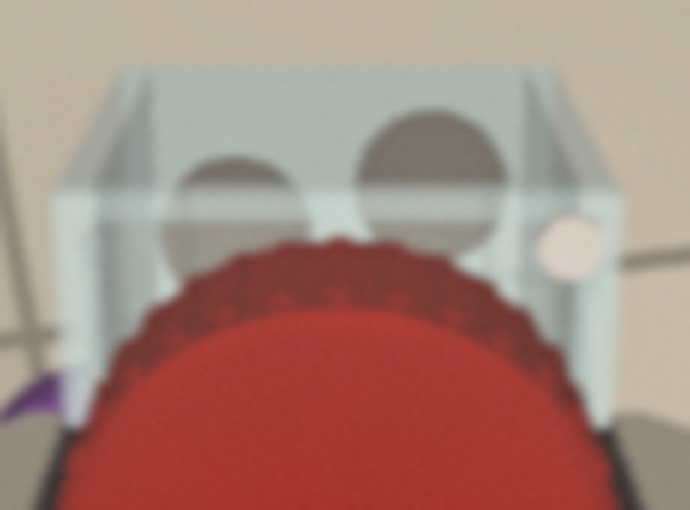

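View pics/c15.png

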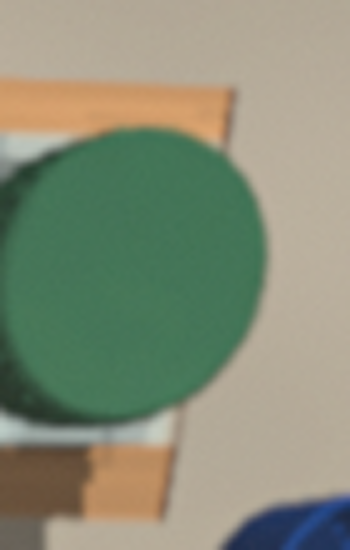

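```bash
python3 - <<'E'
from h import *
im=load('w8b'); f=lambda c,o,k:(np.array(c,float)+.5)/k-.5+o
def rep(n,X):
    e=np.roll(X,-1,0)-X; print(n,np.round(X[:,:2]*1000,1).tolist(),'mean',np.round(X.mean(0)*1000,1),'len',np.round(np.linalg.norm(e,axis=1)*1000,1),'ang',np.round(np.degrees(np.arctan2(e[:,1],e[:,0])),1))
rep('rim',unproj(im,f([[163,148],[538,150],[520,527],[182,525]],[250,20],6),.05))
rep('rim_in',unproj(im,f([[178,168],[520,170],[512,522],[188,520]],[250,20],6),.05))
rep('floor',unproj(im,f([[208,212],[505,212],[498,520],[213,520]],[250,20],6),.01))
rep('block',np.r_[unproj(im,f([[70,72]],[250,20],6),.05),unproj(im,f([[235,90],[162,520]],[480,20],5),.05),unproj(im,[[265.5,120.3]],.05)])
S=unproj(im,f([[53,190],[622,190]],[265,165],6),.2243); rep('shoulder back',S)
s=ctrl.state(); r=R.from_quat(s['tool_rot']); print('in tool',r.inv().apply(S-s['position'])*1000)
D=unproj(im,f([[572,250]],[265,165],6),.2243);print('dot tool',r.inv().apply(D-s['position'])*1000)
# same on board, before grip w5
E
```

```text
rim [[433.0, 258.0], [500.6, 248.6], [489.6, 183.3], [425.4, 192.2]] mean [462.1 220.5  50. ] len [68.2 66.2 64.8 66.2] ang [ -7.9 -99.6 172.1  83.4]
rim_in [[435.2, 254.3], [497.0, 245.7], [488.2, 184.4], [426.7, 193.0]] mean [461.7 219.4  50. ] len [62.4 61.9 62.  61.9] ang [ -7.9 -98.2 172.1  82.2]
floor [[435.7, 253.5], [495.9, 245.5], [487.2, 185.5], [426.9, 193.5]] mean [461.4 219.5  10. ] len [60.7 60.6 60.8 60.7] ang [ -7.6 -98.3 172.4  81.6]
block [[418.5, 272.8], [708.3, 232.1], [695.1, 139.6], [406.3, 179.9]] mean [557.  206.1  50. ] len [292.7  93.5 291.6  93.6] ang [ -8.  -98.1 172.   82.5]
shoulder back [[435.1, 134.9], [494.2, 127.1]] mean [464.6 131.  224.3] len [59.6 59.6] ang [ -7.5 172.5]
in tool [[-29.91282068 -30.61782916 -24.47312346]
 [ 29.70154687 -30.63958061 -24.37940742]]
dot tool [[ 24.71818164 -24.01545942 -24.38607507]]
```

```bash
python3 - <<'E'
from h import *
s=st();delta([.4617,.2187,.13],down(-8))
E
```

```text
t 9.55 p [460.7 100.6 199.9] yaw -7.56 z [ 1.5e-03 -4.0e-04 -1.0e+00] F [ 0.8   0.16 -2.28] T [-0.075  0.115  0.008] w 53.31 q [-0.022  0.105  1.69  -0.     1.345  0.11 ]
mm [ -14.7 -117.2   69.8] deg [ 0.01 -0.09  0.44]
```

Call:
jog_arm(plan=[[-1,-2,-10,2,0,0,0.1],[-1,-5,-35,5,0,0,0.2],[-1,-9,-65,10,0,0,0.3],[-1,-12,-90,20,0,0,0.4],[-1,-14,-108,36,0,0,0.4],[-1,-14.5,-116,52,0,0,0.4],[-1,-14.5,-117,65,0,0,0.4],[-1,-14.5,-117,70,0,0,0.4]])

```text
time_s: 10.35
position: [0.4614, 0.2182, 0.1286]
tool_rot: [0.998, -0.07, -0.0, 0.0]
contact_force: [-0.5, -0.4, -2.8]
grip_width: 0.576
```

```bash
python3 - <<'E'
from h import *
im=shot('scene','s4');im=shot('wrist','w9')
s=st(); delta([.4617,.2187,.056],down(-8))
s4=load('s4'); crop(s4,320,120,130,120,5,'c16')
E
```

```text
t 10.45 p [461.8 217.9 129.4] yaw -8.08 z [ 4.e-04 -4.e-04 -1.e+00] F [-0.45  0.08 -2.97] T [-0.116  0.072  0.053] w 53.61 q [ 2.220e-01  2.340e-01  1.711e+00 -1.000e-03  1.195e+00  3.640e-01]
mm [-0.2 -0.8 73.4] deg [ 0.02 -0.02 -0.08]
```

View pics/w9.png

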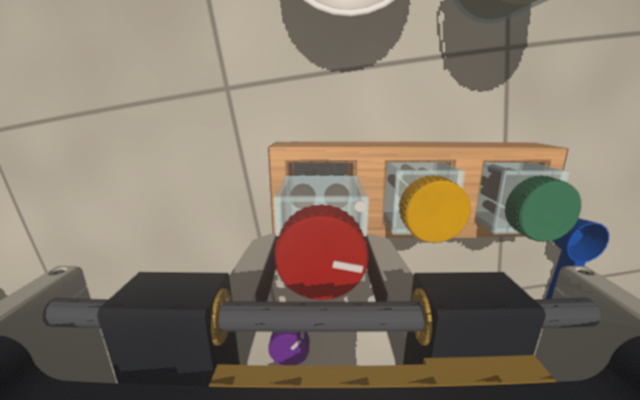

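View pics/c16.png

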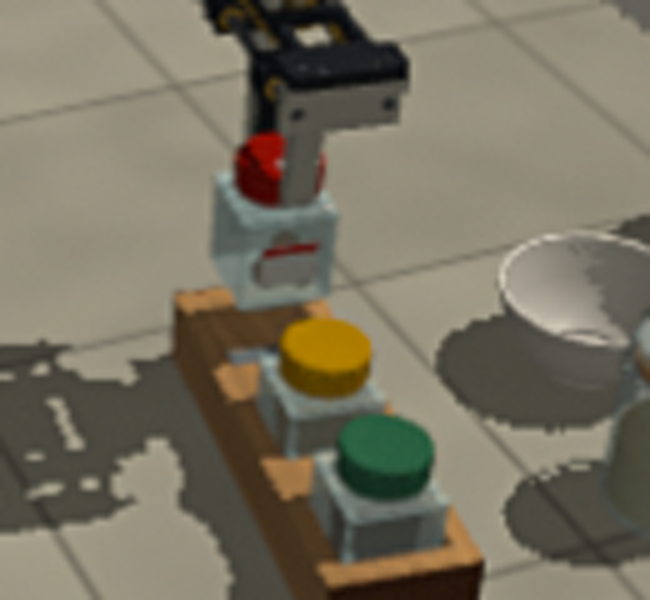

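Call:
jog_arm(plan=[[-1,0,-0.8,3,0,0,0],[-1,0,-0.8,9,0,0,0],[-1,0,-0.8,16,0,0,0],[-1,0,-0.8,23,0,0,0],[-1,0,-0.8,29,0,0,0],[-1,0,-0.8,34,0,0,0],[-1,0,-0.8,38,0,0,0],[-1,0,-0.8,40,0,0,0]])

```text
time_s: 11.25
position: [0.462, 0.2191, 0.0894]
tool_rot: [0.998, -0.07, 0.001, 0.0]
contact_force: [-0.0, -0.5, -3.2]
grip_width: 0.575
```

```bash
python3 - <<'E'
from h import *
im=shot('scene','s5')
s=st(); delta([.4617,.2187,.056],down(-8))
crop(im,320,120,130,120,5,'c17')
E
```

```text
t 11.3 p [462.  219.1  89.4] yaw -8.02 z [ 1.1e-03 -1.0e-04 -1.0e+00] F [ 0.07  0.26 -4.28] T [-0.065  0.092  0.012] w 53.55 q [ 0.225  0.277  1.763 -0.     1.1    0.365]
mm [-0.3  0.4 33.4] deg [-0.   -0.06 -0.02]
```

View pics/c17.png

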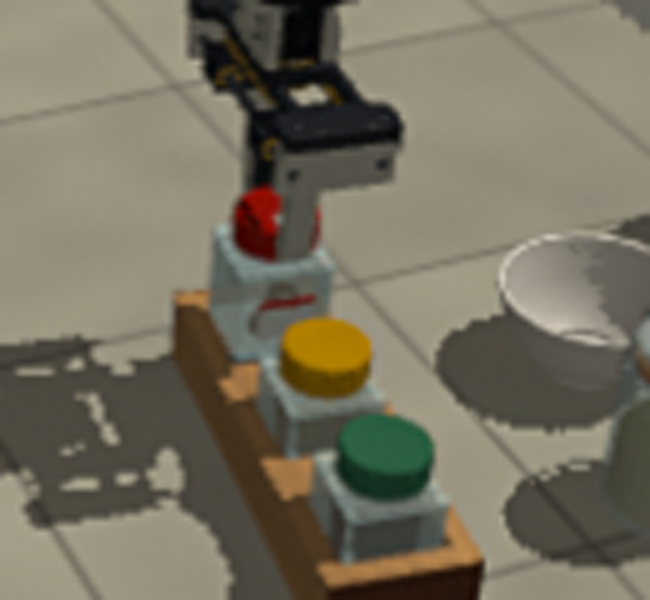

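Call:
jog_arm(plan=[[-1,0,0,3,0,0,0],[-1,0,0,7,0,0,0],[-1,0,0,11,0,0,0],[-1,0,0,15,0,0,0],[-1,0,0,19,0,0,0],[-1,0,0,22,0,0,0],[-1,0,0,24,0,0,0],[-1,0,0,26,0,0,0]])

```text
time_s: 12.1
position: [0.4623, 0.2192, 0.0638]
tool_rot: [0.998, -0.07, 0.001, -0.0]
contact_force: [-0.2, -0.8, -3.5]
grip_width: 0.577
```

```bash
python3 - <<'E'
from h import *
s=st(); delta([.4617,.2187,.056],down(-8))
E
```

```text
t 12.1 p [462.3 219.2  63.8] yaw -8.02 z [ 0.0018  0.     -1.    ] F [-0.2  -0.79 -3.53] T [-0.066  0.071 -0.023] w 53.62 q [ 0.225  0.307  1.793 -0.     1.039  0.365]
mm [-0.6  0.5  7.8] deg [-0.02 -0.1  -0.02]
```

Call:
jog_arm(plan=[[-1,0,0,1,0,0,0],[-1,0,0,2,0,0,0],[-1,0,0,3,0,0,0],[-1,0,0,4,0,0,0],[-1,0,0,5,0,0,0],[-1,0,0,5.5,0,0,0],[-1,0,0,6,0,0,0],[-1,0,0,6.5,0,0,0]])

```text
time_s: 12.9
position: [0.4623, 0.2191, 0.0574]
tool_rot: [0.998, -0.07, 0.001, -0.0]
contact_force: [-0.4, -0.2, -3.8]
grip_width: 0.571
```

```bash
python3 - <<'E'
from h import *
s=st(); delta([.4617,.2187,.056],down(-8))
E
```

```text
t 12.9 p [462.3 219.1  57.4] yaw -8.02 z [ 0.0018  0.     -1.    ] F [-0.41 -0.23 -3.78] T [-0.092  0.085 -0.043] w 53.14 q [ 0.225  0.315  1.8   -0.     1.024  0.365]
mm [-0.5  0.5  1.4] deg [-0.02 -0.1  -0.02]
```

Call:
jog_arm(plan=[[-1,0,0,0.3,0,0,0],[-1,0,0,0.6,0,0,0],[-1,0,0,0.9,0,0,0],[-1,0,0,1.2,0,0,0],[-1,0,0,1.5,0,0,0],[-1,0,0,1.8,0,0,0],[-1,0,0,2.0,0,0,0],[-1,0,0,2.0,0,0,0]])

```text
time_s: 13.7
position: [0.4624, 0.2191, 0.0556]
tool_rot: [0.998, -0.07, 0.001, -0.0]
contact_force: [0.2, 0.4, -1.7]
grip_width: 0.575
```

```bash
python3 - <<'E'
from h import *
s=st()
im=shot('scene','s6'); w=shot('wrist','w10')
crop(im,320,120,130,120,5,'c18'); crop(w,210,130,230,180,3,'c19')
st()
E
```

```text
t 13.7 p [462.4 219.1  55.6] yaw -8.02 z [ 2.e-03  1.e-04 -1.e+00] F [ 0.19  0.37 -1.66] T [-0.096  0.149 -0.005] w 53.49 q [ 0.225  0.318  1.802 -0.     1.02   0.365]
t 13.8 p [462.4 219.2  55.6] yaw -8.02 z [ 2.e-03  1.e-04 -1.e+00] F [ 0.51 -0.21 -1.3 ] T [-0.145  0.087 -0.004] w 54.06 q [ 0.225  0.318  1.802 -0.     1.02   0.365]
```

View pics/c18.png

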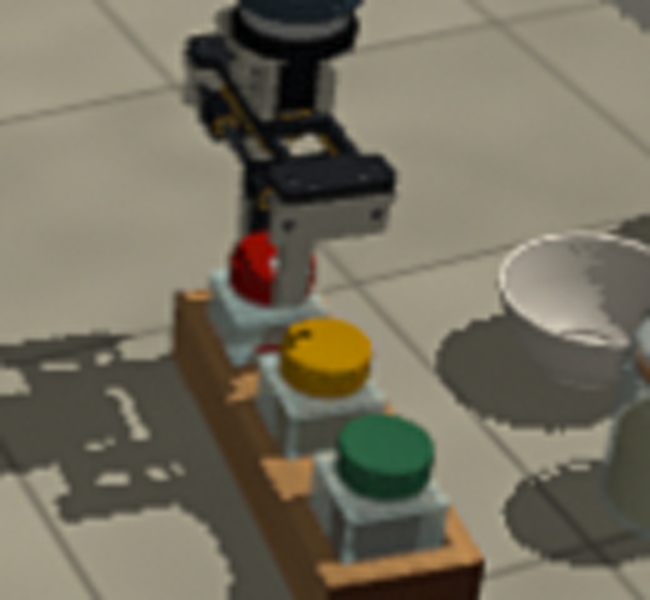

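View pics/c19.png

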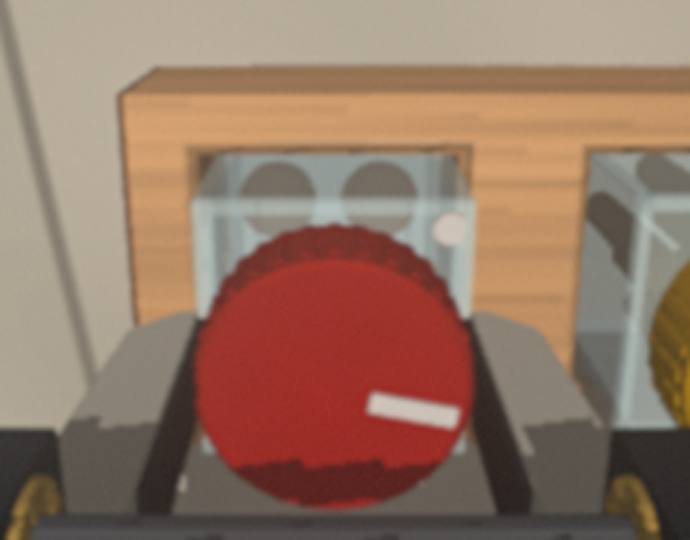

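Call:
jog_arm(plan=[[-1,0,0,0.3,0,0,0],[-1,0,0,0.6,0,0,0],[-1,0,0,0.8,0,0,0],[-1,0,0,0.8,0,0,0],[-1,0,0,0.8,0,0,0],[-1,0,0,0.8,0,0,0],[-1,0,0,0.8,0,0,0],[-1,0,0,0.8,0,0,0]])

```text
time_s: 14.6
position: [0.4625, 0.2192, 0.0554]
tool_rot: [0.998, -0.07, 0.001, -0.0]
contact_force: [-1.9, -1.2, 5.3]
grip_width: 0.576
```

```bash
python3 - <<'E'
from h import *
s=st()
im=load('w10'); w=load('w10'); f=lambda c:(np.array(c,float)+.5)/3-.5+[210,130]
zs=.08
S=unproj(im,f([[193,199],[475,199]]),zs); print(S,np.linalg.norm(S[1]-S[0]),np.degrees(np.arctan2(*(S[1]-S[0])[1::-1])))
C=unproj(im,f([334,386]),.1065);A=unproj(im,f([460,419]),.1065);A0=unproj(im,f([369,402]),.1065);D=unproj(im,f([450,229]),.08)
print(C,np.linalg.norm(A-C))
ang=lambda v:np.degrees(np.arctan2(v[0,1],v[0,0]))
print(ang(A-C),ang(A-A0))
E
```

```text
t 14.6 p [462.5 219.2  55.4] yaw -8.02 z [ 2.6e-03  1.0e-04 -1.0e+00] F [-1.86 -1.2   5.32] T [-0.304  0.521 -0.01 ] w 53.57 q [ 2.250e-01  3.180e-01  1.803e+00 -1.000e-03  1.018e+00  3.650e-01]
[[0.43766017 0.25278782 0.08      ]
 [0.49624381 0.24450671 0.08      ]] 0.059166033417528414 -8.04575784515967
[[0.46278413 0.21955009 0.1065    ]] 0.025435621965291404
-24.486051877789006 -20.036237979964838
```

```bash
cat >> h.py <<'E'
def bar(im,C,ztop,rmax=.0245):
    f=im['frame'].astype(float); H,W=f.shape[:2]; vv,uu=np.mgrid[:H,:W]
    c=proj(im,[C[0],C[1],ztop])[0]; sel=np.hypot(uu-c[0],vv-c[1])<50
    uv=np.c_[uu[sel],vv[sel]]; X=unproj(im,uv,ztop)[:,:2]-C[:2]
    r=np.hypot(*X.T); g=f[vv[sel],uu[sel],1]; red=np.median(g[r<.006])
    w=np.clip((g-red-30)/120,0,1)*(r<rmax)*(r>.004)
    m=(w[:,None]*X).sum(0)/w.sum(); Y=(X-m); cov=(w[:,None]*Y).T@Y/w.sum(); e,V=np.linalg.eigh(cov); d=V[:,1]*np.sign(V[:,1]@m)
    return w.sum(),np.hypot(*m),np.degrees(np.arctan2(m[1],m[0])),np.degrees(np.arctan2(d[1],d[0])),np.sqrt(e)
E
python3 - <<'E'
from h import *
for n,C,z in(('w10',(.4628,.2190),.1065),('w5',(.494,-.232),.1365),('w3',(.494,-.232),.1365),('w9',(.4618,.2185),.0838+.0965)):
    print(n,bar(load(n),C,z))
E
```

```text
w10 (np.float64(190.40833333333333), np.float64(0.015764317463138656), np.float64(-25.36535904013798), np.float64(-19.831992771975674), array([0.00132308, 0.00494812]))
w5 (np.float64(224.2583333333333), np.float64(0.01588433707838407), np.float64(-34.220714094625485), np.float64(-28.828961985972022), array([0.00144284, 0.00497437]))
w3 (np.float64(100.73333333333333), np.float64(0.015795133867486256), np.float64(-32.90338989083607), np.float64(-28.580580119074863), array([0.00140184, 0.00491815]))
w9 (np.float64(193.15833333333333), np.float64(0.01589955198895034), np.float64(-25.792447885573065), np.float64(-19.704949595220977), array([0.00132036, 0.00488458]))
```

Call:
jog_arm(plan=[[-1,0,0,-0.5,0,0,0],[-1,0,0,-0.5,0,0,-2],[-1,0,0,-0.5,0,0,-5],[-1,0,0,-0.5,0,0,-9],[-1,0,0,-0.5,0,0,-13],[-1,0,0,-0.5,0,0,-17],[-1,0,0,-0.5,0,0,-20],[-1,0,0,-0.5,0,0,-20]], squeeze=60)

```text
time_s: 15.4
position: [0.4633, 0.2194, 0.056]
tool_rot: [0.994, 0.105, 0.002, -0.0]
contact_force: [-0.6, -0.5, 6.2]
grip_width: 0.578
```

```bash
python3 - <<'E'
from h import *
s=st(); w=shot('wrist','w11'); crop(w,210,130,230,180,3,'c20')
print(bar(w,(.4628,.2190),.1065)); st()
E
```

```text
t 15.4 p [463.3 219.4  56. ] yaw 12.06 z [ 3.9e-03  5.0e-04 -1.0e+00] F [-0.55 -0.51  6.22] T [-0.158  0.262  0.028] w 53.79 q [ 0.225  0.317  1.802 -0.     1.019  0.014]
(np.float64(141.06666666666663), np.float64(0.014688406485526563), np.float64(-4.8234378233269215), np.float64(4.294104627301026), array([0.00127512, 0.00442127]))
t 15.45 p [463.3 219.4  56. ] yaw 12.0 z [ 3.9e-03  5.0e-04 -1.0e+00] F [-0.74 -0.69  5.47] T [-0.177  0.231  0.071] w 53.25 q [ 0.225  0.317  1.802 -0.     1.019  0.015]
```

View pics/c20.png

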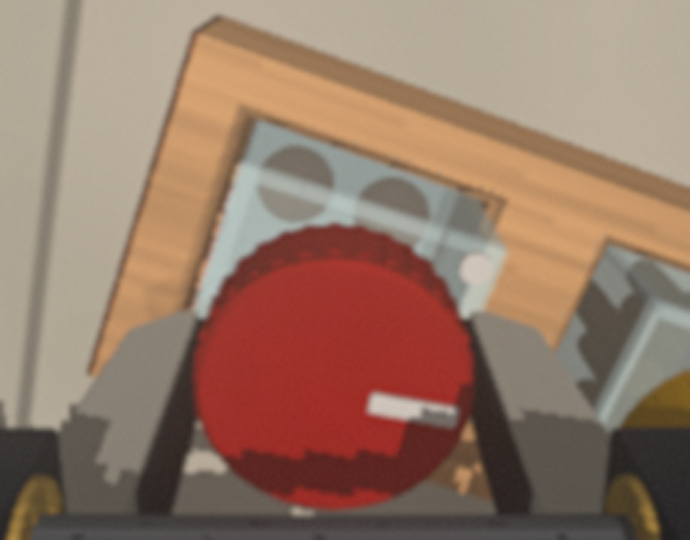

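The cap turns with the tool (bar at the same image spot) while the jar stays put. I'll carry on to about 50° in total.

Call:
jog_arm(plan=[[-1,0,0,-0.4,0,0,-2],[-1,0,0,-0.6,0,0,-6],[-1,0,0,-0.6,0,0,-11],[-1,0,0,-0.6,0,0,-16],[-1,0,0,-0.6,0,0,-21],[-1,0,0,-0.6,0,0,-26],[-1,0,0,-0.6,0,0,-29],[-1,0,0,-0.6,0,0,-29.5]])

```text
time_s: 16.25
position: [0.4633, 0.2198, 0.0569]
tool_rot: [0.935, 0.355, 0.002, 0.0]
contact_force: [-0.9, 1.7, 8.6]
grip_width: 0.574
```

```bash
python3 - <<'E'
from h import *
s=st(); w=shot('wrist','w12'); crop(w,210,130,230,180,3,'c21')
print(bar(w,(.4628,.2190),.1065)); st()
E
```

```text
t 16.25 p [463.3 219.8  56.9] yaw 41.56 z [ 0.0042  0.0012 -1.    ] F [-0.89  1.74  8.64] T [0.12  0.331 0.01 ] w 53.43 q [ 0.225  0.316  1.801  0.     1.02  -0.501]
(np.float64(59.108333333333334), np.float64(0.01638719401333392), np.float64(23.036763104307), np.float64(29.69553026972843), array([0.00118619, 0.00470567]))
t 16.3 p [463.3 219.8  56.9] yaw 41.54 z [ 0.0042  0.0012 -1.    ] F [-1.88  1.23  7.42] T [ 0.026  0.429 -0.051] w 53.07 q [ 0.225  0.316  1.801  0.     1.02  -0.5  ]
```

View pics/c21.png

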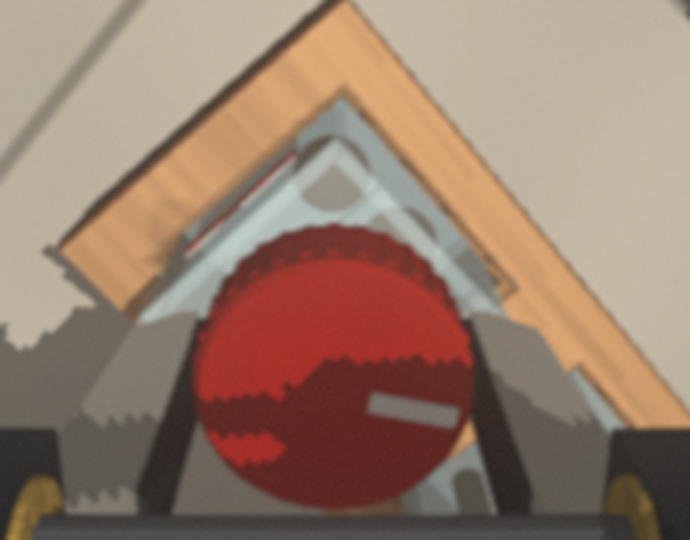

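Turned 49.6°. The bar is now about 7° short of the dot, so it should be inside the release window. I'll test with a slow small lift.

Call:
jog_arm(plan=[[-1,0,0,-0.5,0,0,0],[-1,0,0,-1,0,0,0],[-1,0,0,-1.5,0,0,0],[-1,0,0,-2,0,0,0],[-1,0,0,-2.5,0,0,0],[-1,0,0,-3,0,0,0],[-1,0,0,-3.5,0,0,0],[-1,0,0,-3.5,0,0,0]])

```text
time_s: 17.1
position: [0.4623, 0.2191, 0.0593]
tool_rot: [0.935, 0.354, 0.001, 0.0]
contact_force: [0.5, -0.1, -1.9]
grip_width: 0.573
```

```bash
python3 - <<'E'
from h import *
s=st(); w=shot('wrist','w13'); crop(w,210,130,230,180,3,'c22'); im=shot('scene','s7');crop(im,320,120,130,120,5,'c23')
st()
E
```

```text
t 17.1 p [462.3 219.1  59.3] yaw 41.48 z [ 0.0018  0.     -1.    ] F [ 0.52 -0.13 -1.9 ] T [-0.039  0.048  0.013] w 53.33 q [ 0.225  0.313  1.798 -0.     1.028 -0.499]
t 17.2 p [462.3 219.1  59.3] yaw 41.48 z [ 0.0018  0.     -1.    ] F [ 0.4  -0.31  0.12] T [-0.042  0.003  0.008] w 54.08 q [ 0.225  0.313  1.798 -0.     1.028 -0.499]
```

View pics/c22.png

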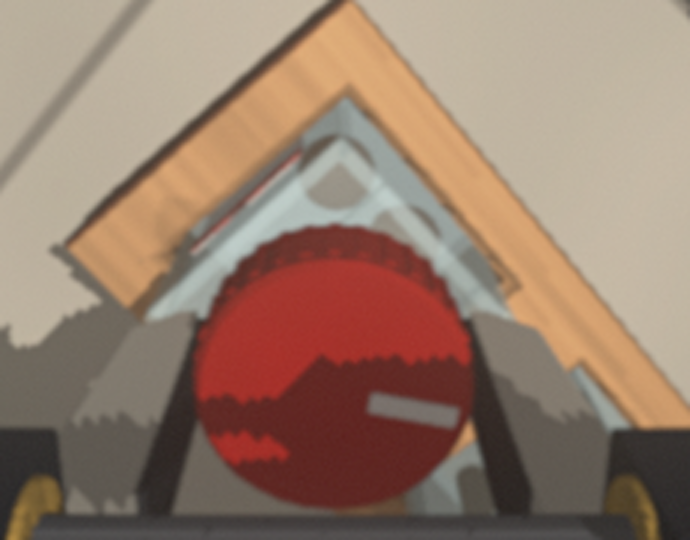

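View pics/c23.png

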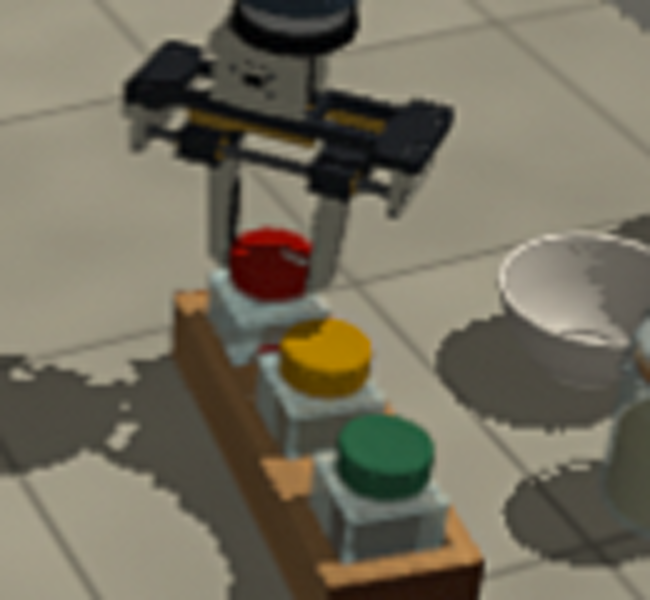

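Call:
jog_arm(plan=[[-1,0,0,-0.5,0,0,0],[-1,0,0,-1,0,0,0],[-1,0,0,-2,0,0,0],[-1,0,0,-3,0,0,0],[-1,0,0,-4,0,0,0],[-1,0,0,-5,0,0,0],[-1,0,0,-6,0,0,0],[-1,0,0,-6,0,0,0]])

```text
time_s: 18.0
position: [0.4624, 0.2192, 0.0654]
tool_rot: [0.935, 0.354, 0.001, 0.0]
contact_force: [-0.1, 0.2, -0.0]
grip_width: 0.575
```

```bash
python3 - <<'E'
from h import *
s=st(); w=shot('wrist','w14'); crop(w,210,130,230,180,3,'c24'); im=shot('scene','s8');crop(im,355,155,50,45,12,'c25')
st()
E
```

```text
t 18.0 p [462.4 219.2  65.4] yaw 41.48 z [ 2.1e-03  1.0e-04 -1.0e+00] F [-0.07  0.23 -0.  ] T [-0.063  0.058  0.008] w 53.5 q [ 0.225  0.305  1.791 -0.     1.043 -0.499]
t 18.1 p [462.3 219.1  65.3] yaw 41.48 z [ 0.0018  0.     -1.    ] F [-0.86  0.42  0.05] T [-0.006  0.024  0.057] w 53.14 q [ 0.225  0.306  1.792 -0.     1.043 -0.499]
```

View pics/c24.png

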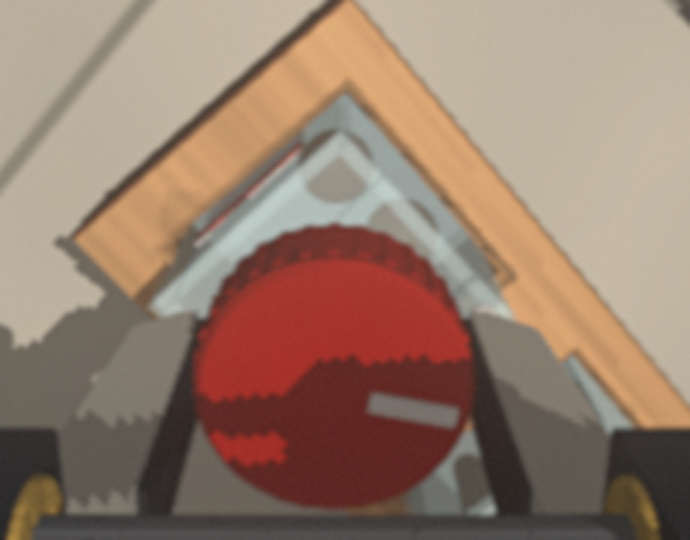

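View pics/c25.png

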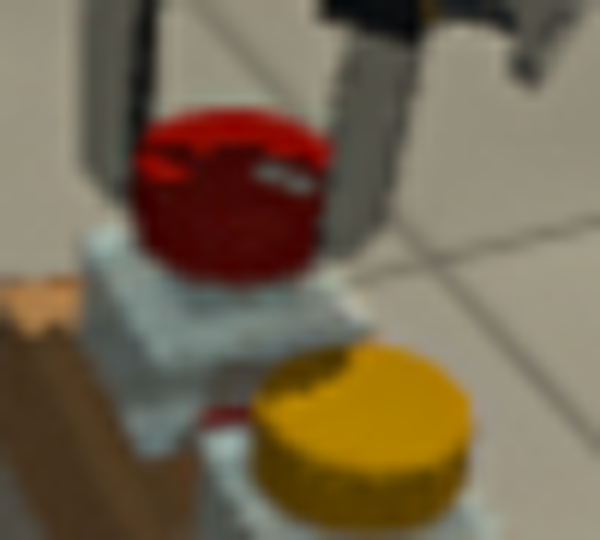

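The cap is free: force is about 0 and the jar stays down. I'll lift it straight to about 6 mm above the mouth.

Call:
jog_arm(plan=[[-1,0,0,-1,0,0,0],[-1,0,0,-3,0,0,0],[-1,0,0,-5,0,0,0],[-1,0,0,-7,0,0,0],[-1,0,0,-9,0,0,0],[-1,0,0,-10.5,0,0,0],[-1,0,0,-11,0,0,0],[-1,0,0,-11,0,0,0]])

```text
time_s: 18.9
position: [0.4623, 0.2191, 0.0764]
tool_rot: [0.935, 0.354, 0.001, 0.0]
contact_force: [-0.1, -0.2, -0.1]
grip_width: 0.575
```

```bash
python3 - <<'E'
from h import *
s=st(); w=shot('wrist','w15'); crop(w,210,130,230,180,3,'c26'); im=shot('scene','s9');crop(im,355,155,50,45,12,'c27')
shot('top','top9')
st()
E
```

```text
t 18.9 p [462.3 219.1  76.4] yaw 41.48 z [ 1.9e-03  1.0e-04 -1.0e+00] F [-0.11 -0.2  -0.06] T [-0.023 -0.083  0.023] w 53.49 q [ 0.225  0.292  1.779 -0.     1.069 -0.499]
t 19.05 p [462.1 219.1  76.2] yaw 41.48 z [ 0.0016  0.     -1.    ] F [-0.58 -0.77 -0.24] T [-0.12   0.076  0.013] w 53.76 q [ 0.225  0.292  1.779 -0.     1.069 -0.499]
```

View pics/c26.png

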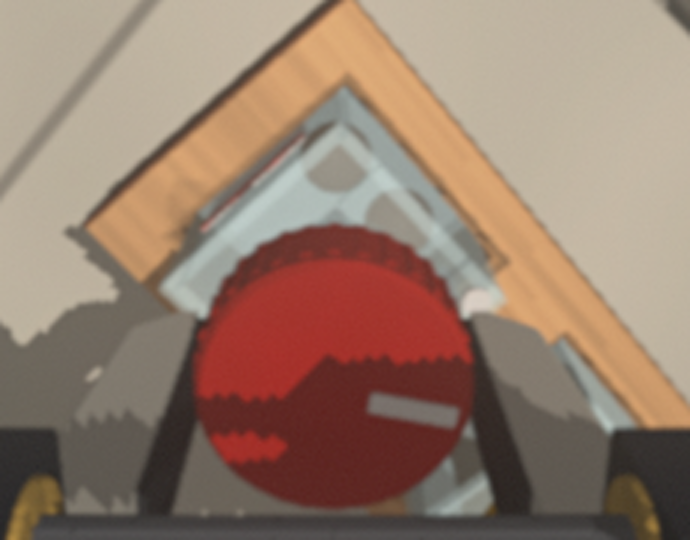

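View pics/c27.png

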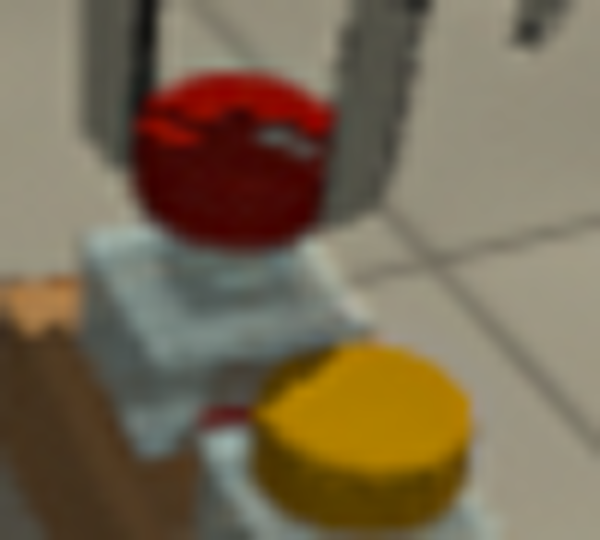

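View pics/s9.png

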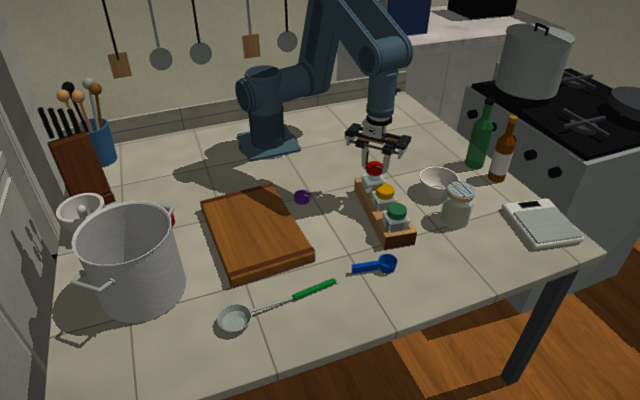

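View pics/top9.png

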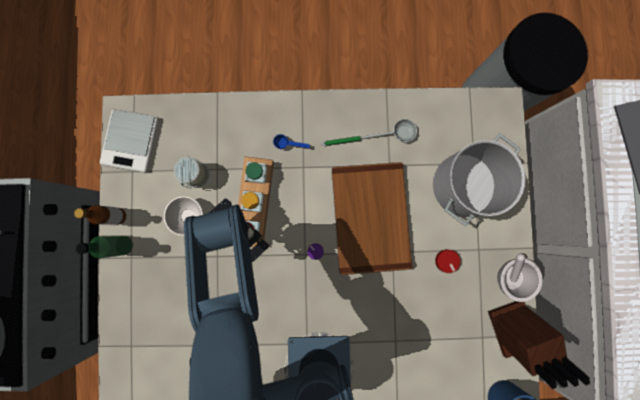

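```bash
python3 - <<'E'
from h import *
a=load('s8')['frame'].astype(int);b=load('s9')['frame'].astype(int)
print('jar body diff s8-s9',np.abs(a-b)[183:192,363:372].mean())
st(); print(ctrl.job_done())
E
```

```text
jar body diff s8-s9 0.48148148148148145
t 19.05 p [462.1 219.1  76.2] yaw 41.48 z [ 0.0016  0.     -1.    ] F [-0.58 -0.77 -0.24] T [-0.12   0.076  0.013] w 53.76 q [ 0.225  0.292  1.779 -0.     1.069 -0.499]
the job is handed in; nothing more can be done
None
```

The job is handed in at 19 s. The cap is off and held level about 6 mm above the jar's mouth, with the jar standing in its well.

- **Sequence:** I carried the jar by its tight cap, tipped it to 46° for about 0.3 s and levelled it. I then lowered it to the floor of the empty end well, where the contact force confirmed it was seated. I turned the cap 49.6° anticlockwise, about 7° short of the dot, and lifted it straight up 20.6 mm from its seated height.
- **Last checks:** The force on the tool is about 0 N and the tool is vertical to within 0.1°. The opening is 53.8 mm on the 54 mm cap. The jar did not move between the last two scene pictures, and the other things look untouched.
- **Fingertip height disagreed:** The pictures put the fingertips about 30 mm above the reported TCP. My planned grip on the glass body therefore landed on the cap, and I kept it because it held.
- **Arrow angle disagreed:** Two ways of measuring the arrow before unscrewing gave 57° and 62° to go. The cap came free at 49.6°, so I did not resolve which was right.

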